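# Grease the due bearing block with a push gun

## Robot

A 6-joint arm with a two-finger parallel gripper is mounted at the origin on the work surface. World frame = base frame: x ahead of the robot, y to its left, z up, the work surface at z = 0. Lengths are in m, angles in rad, forces in N, time in s.
With the tool pointing down it reaches from about 0.375 to 0.975 m from the base axis. Payload 3.8 kg.
Tool frame: the origin (TCP) lies on the centre line of the jaws, within the pads' length; the fingertips stand 8 mm ahead of it and the grasp point (between the pads) lies 11 mm behind it; z points along the fingers, y is the direction in which the jaws open and shut (so a half turn about z gives the same grasp; the last joint's range is limited). The gripper opens to 85 mm and grips with 20 to 120 N. Pads are 22 mm wide; open, the fingers measure 114 mm over their backs; the gripper's body (76 mm by 85 mm) begins 54 mm behind the grasp point. The pads swing forward as they close: fully open they stand 13 mm farther back than shut.
Start: joints at [-1.353, 0.264, 1.604, -0, 1.274, -0.037], TCP at [0.17, -0.653, 0.239] pointing down, gripper open.
Joint ranges: [-2.63, 2.63], [-0.94, 2.18], [0.31, 2.57], [-1.31, 4.45], [0, 2.66], [-2.55, 2.55]. Speed limits (rad/s): [2.57, 2.57, 3.14, 3.14, 3.14, 3.14].

## Interface

Orientations are given as a rotation vector (axis times angle).
In Python, from workcell import bot gives the robot as it stands.
- The arm moves only by the tool arm_command, never from a script. Its arguments are lists of equal length, an entry for each row: "slide": the shift along the tool's x, y, z in m, a list of three; "angular": the turn, a rotation vector about the tool's x, y, z in degrees, a list of three; "hand": the finger opening in m, from 0 to 0.0854. A call has exactly 8 rows; each row shifts and turns the pose as measured when the row begins, along the tool's axes as they then stand; what a row does not reach is not made up. A row lasts 1/10 s, in which the tool goes at most 50 mm and 8.59 degrees, less where a joint would pass 70% of its speed; a pose out of reach is approached as far as the arm can. A call is refused whole if a number of a shift passes 0.05 or a number of a turn 8.59, either way. A call with a gripper value outside its range is refused whole. The fingers move at their own pace and stop on an object; "squeeze" is the grip in N (left out, the last holds). Time passes only in rows, so rows that do not move let the fingers close, or fill a call up. It gives the time, the measured TCP pose, the force and the opening at its end, in the units of the state.
- bot.read_state(): the state, without advancing time (a new reading comes with each control period).
- bot.read_camera(name): name is "scene" or "top" or "wrist"; returns the picture (480x640x3 uint8, red, green, blue); there is no depth.
- bot.get_calibration(name): a dict with "fx", "fy", "cx", "cy" (pixels), "R" (3x3) and "t" (3): a world point X has camera coordinates R X + t. Camera axes: x right, y down, z forward; pixel columns grow to the right and rows downward; lengths in m; the calibration is good to about 2 mm. A picture is of the moment at which its call begins: read the wrist's pose just before it. get_calibration takes no time and is no camera call; for the wrist camera it gives the pose at the moment of the call.
- bot.finish_job(): hands the job in, once; it reports no verdict.
The state is a dict: "time": time; "q": joint angles; "joint_vel": joint speeds; "joint_torque": joint torques, N m; "tool_pos": TCP position; "tcp_rot": TCP orientation; "wrist_force": force on the tool from outside, world axes, zero at the start; "torque": the same for the moment, N m; "width": opening from 0.0 (shut) to 1.0 (fully open).
Only numpy, scipy, OpenCV 4.12 (cv2) and the standard library are available. Lean on these libraries where they do the work, as an engineer would, in place of code of your own. Each camera call takes 0.05 s, during which the arm holds its last target.

## Task

One of the two bearing blocks is due for grease: the one with the cone-shaped marker standing on its foot plate (a hex nut stands on the other). Take the push-type grease gun out of its stand by its square grip, press its coupler squarely onto the tilted nipple of the due block until it snaps fully home, and push on until the sprung nose has gone clearly more than half its travel into the barrel. Finish while holding the gun pressed on like that, in line with the nipple; keep the gun off the other block's nipple and leave the marker, the nut and the other tools where they are.

Things in the scene. Friction and masses are not known exactly. Their poses are not given: they have to be found in the camera images.
- gun: Loose push-type grease gun, about 0.42 kg, hanging upright in the stand, coupler down. Origin on its axis at the coupler's mouth (nose free); z along the axis to the grip. Along z: nose 33 mm in diameter, 0 to 30 mm; rod; barrel 30 mm in diameter, 50 to 95 mm; flange 50 mm in diameter, 95 to 101 mm; square grip, 101 to 160 mm. Works the same at any turn about its axis.
- gun_grip (a point): Middle of the gun's square aluminium grip, on the axis, 130 mm from the coupler's mouth. The grip is 24 x 24 mm, faces along the gun's x and y, 59 mm long. Take it from above with the fingertips just above the flange, which then takes the push.
- plunger (a joint): How far the sprung nose (with the coupler) is pressed towards the barrel, m: 0 when free, 0.016 at its stop. The spring needs 12 N to start and 20 N at the stop. It should end between 0.009 and the stop.
- coupler_mouth (a point): Centre of the coupler's open mouth, at the lower end of the sprung nose. The bore is about 20 mm in diameter and 22 mm deep. Inside, 11 mm from the mouth, four sprung jaws stand in to a 13 mm opening; they let the nipple's head through at about 5 N, then snap in behind it and draw it home.
- coupler_seat (a point): Centre of the flat bottom of the coupler's bore, 22 mm from its mouth. Snapped fully home, it sits on the nipple's tip, and the mouth is then 13 mm from the nipple's origin along the nipple's axis.
- block_a: Fixed grey bearing block on the left (+y) side; the two are identical. Origin under the centre of its foot plate, 170 x 140 x 12 mm (x, y, z). Casting from x = -55 to 15 mm, 100 mm wide, 90 mm high; shaft stub 32 mm in diameter along x, 52 mm up, x = -62 to 28 mm. Its -x end points to the robot's side, within 0.4 rad; the +x strip of the foot plate carries the cone or nut.
- block_b: Fixed grey bearing block on the right (-y) side; the two are identical. Origin under the centre of its foot plate, 170 x 140 x 12 mm (x, y, z). Casting from x = -55 to 15 mm, 100 mm wide, 90 mm high; shaft stub 32 mm in diameter along x, 52 mm up, x = -62 to 28 mm. Its -x end points to the robot's side, within 0.4 rad; the +x strip of the foot plate carries the cone or nut.
- nipple_a: Fixed steel button-head grease nipple of block_a. Its z is the nipple's axis, pointing out, leaning 0.5 rad from vertical towards the block's -x end. Origin on the axis at the casting. Along z: collar 26 mm in diameter to 8 mm, neck 12 mm in diameter to 24 mm, round head 18 mm in diameter (widest at 27.5 to 29 mm), tapering to a flat tip 8 mm in diameter at 35 mm.
- nipple_b: Fixed steel button-head grease nipple of block_b. Its z is the nipple's axis, pointing out, leaning 0.5 rad from vertical towards the block's -x end. Origin on the axis at the casting. Along z: collar 26 mm in diameter to 8 mm, neck 12 mm in diameter to 24 mm, round head 18 mm in diameter (widest at 27.5 to 29 mm), tapering to a flat tip 8 mm in diameter at 35 mm.
- nipple_a_tip (a point): Centre of the flat tip of nipple_a, about 125 mm above the table.
- nipple_b_tip (a point): Centre of the flat tip of nipple_b, about 125 mm above the table.
- stand: Fixed steel stand of the gun, 90 x 90 mm, origin under its centre. Its top plate, 8 mm thick with its upper face at 115 mm, has a 42 mm hole in which the gun hangs by its flange; side plates at y = +-43 mm. The gun must be raised about 105 mm to come clear of it.
- cone: Plain steel marker cone, loose, 26 mm in diameter and 36 mm high, standing on the foot plate of the block that is due for grease. Origin at the centre of its underside.
- nut: Plain steel hex nut, loose, 32 mm across its corners and 16 mm high, lying on the foot plate of the block that is not due. Origin at the centre of its underside.
- punch_a: Loose steel chasing punch lying on the table, 100 mm long bar of 11 x 11 mm along its x axis, flat blade at +x; origin on the underside at the bar's middle. A bystander: leave it alone.
- punch_b: Loose steel chasing punch lying on the table, 100 mm long bar of 11 x 11 mm along its x axis, flat blade at +x; origin on the underside at the bar's middle. A bystander: leave it alone.
- punch_c: Loose steel chasing punch lying on the table, 90 mm long bar of 11 x 11 mm along its x axis, flat blade at +x; origin on the underside at the bar's middle. A bystander: leave it alone.
- hammer: Loose hammer lying on the table, 260 mm long, along its x axis. A bystander: leave it alone.
- tin: Loose steel jar with a lid, 64 mm in diameter, 60 mm high, standing on the table; origin at the centre of its underside. A bystander: leave it alone.
There are look-alikes about, which are no part of the job. Leave any orange or red look-alike of the block_b alone.

How it is judged:
By the outcome, as a careful person would: the job done as asked, in the order asked, and still so for the second after the job is handed in, while the arm keeps its last pose, push and grip.
It also fails if it takes over 35 s, if anything falls off the work surface, if the arm or the gripper's body presses on something with over 40 N, if the wrist force passes 120 N, or if a joint passes its speed limit or range.

## Working session

There is one attempt and no reset: what is moved stays moved. The work goes in short steps, Python scripts to look and compute and a tool call to move; the robot and the scene stay as the last step left them, time stands still between calls to the robot, and variables do not carry over. Pictures are saved under pics/ and viewed, and the job is handed in when it is done.

Besides the shell and the picture viewer there is one more tool, called as name(argument=value, ...) on one line, values as JSON. arm_command: Moves the arm, as the interface text tells. Its arguments: {"type":"object","properties":{"slide":{"type":"array","items":{"type":"array","items":{"type":"number"}}},"angular":{"type":"array","items":{"type":"array","items":{"type":"number"}}},"hand":{"type":"array","items":{"type":"number"}},"squeeze":{"type":"number"}},"required":["slide","angular","hand"]}

```bash
ls; mkdir -p pics; python3 - <<'E'
from workcell import bot
import cv2,json
for n in ["scene","top"]:
    im=bot.read_camera(n); cv2.imwrite(f"pics/{n}0.png",im[:,:,::-1])
    c=bot.get_calibration(n); print(n,c)
print(bot.read_state())
E
```

```text
pics
scene {'fx': 471.5845607285712, 'fy': 471.5845607285712, 'cx': 315.88002066821736, 'cy': 233.26899620135993, 'R': array([[-0.83995926,  0.54261574, -0.00604959],
       [ 0.38565471,  0.58906939, -0.71011809],
       [-0.38175763, -0.59880331, -0.70405661]]), 't': array([ 0.45283583, -0.08677871,  1.30056267])}
top {'fx': 621.6631178222414, 'fy': 621.6631178222414, 'cx': 315.0947167342009, 'cy': 241.42094785719044, 'R': array([[-0.02114398, -0.99976343,  0.00510092],
       [-0.99082712,  0.02027331, -0.13360615],
       [ 0.13347113, -0.0078791 , -0.99102138]]), 't': array([-0.06904677,  0.47462634,  1.89270809])}
{'time': 0.1, 'q': array([-1.35287791e+00,  2.64708298e-01,  1.60524395e+00,  1.18902902e-05,
        1.27370343e+00, -3.69305904e-02]), 'joint_vel': array([-0.00057955, -0.00234765, -0.00220179,  0.00047308,  0.00029718,
        0.0015004 ]), 'joint_torque': array([-4.24493355e-04, -5.16706252e+01, -3.68590629e+01, -1.35405144e-04,
        6.27354893e-03, -8.31166602e-06]), 'tool_pos': array([ 0.17000892, -0.65257056,  0.23806245]), 'tcp_rot': array([-3.11408386e+00, -3.98966773e-01,  2.74894164e-04]), 'wrist_force': array([-0.0910537 , -0.23331759, -0.10050649]), 'torque': array([ 0.04383189,  0.03192366, -0.06324473]), 'width': 0.9989927428068462}
```

View pics/scene0.png

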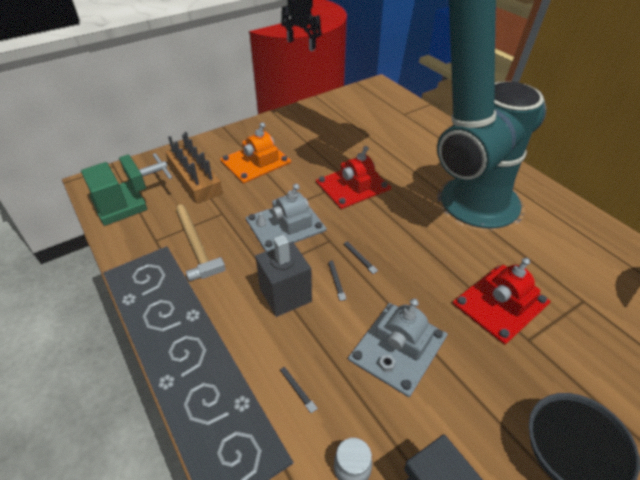

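View pics/top0.png

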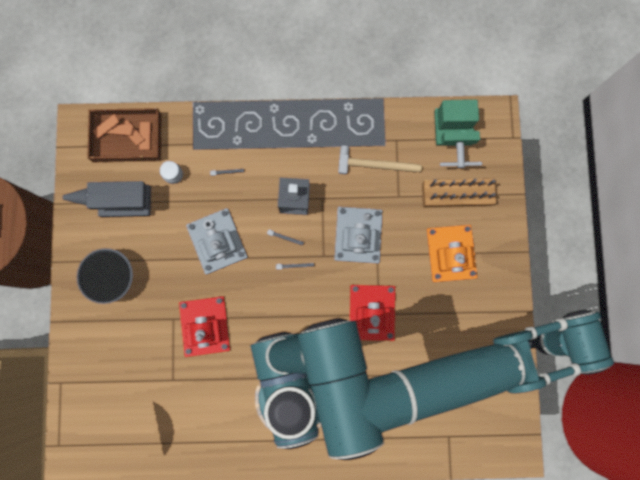

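The top view shows the grey blocks at about (217,240) and (359,235), and the stand with the gun at about (294,193). The nut seems to be on the left (+y) block. I'll enlarge these areas.

```bash
python3 - <<'E'
import cv2
t=cv2.imread("pics/top0.png");s=cv2.imread("pics/scene0.png")
def crop(im,x,y,w,h,k,n):
    cv2.imwrite(f"pics/{n}.png",cv2.resize(im[y:y+h,x:x+w],None,fx=k,fy=k,interpolation=cv2.INTER_CUBIC))
crop(t,325,195,70,75,8,"c_b"); crop(t,265,165,60,60,8,"c_s"); crop(s,235,170,110,150,4,"c_sc")
E
```

```text
(no output)
```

View pics/c_b.png

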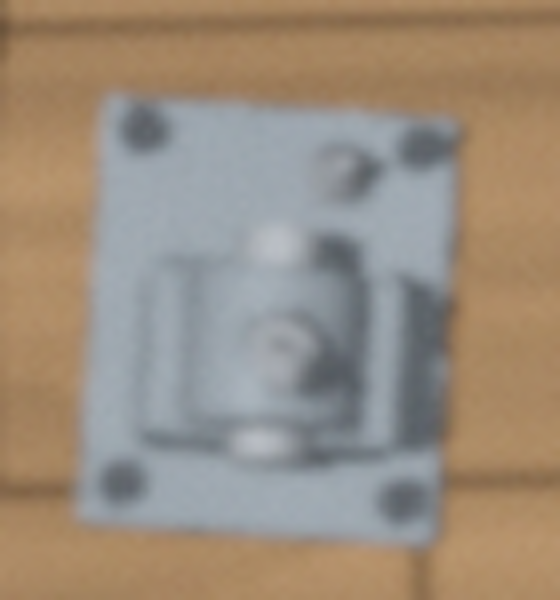

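View pics/c_s.png

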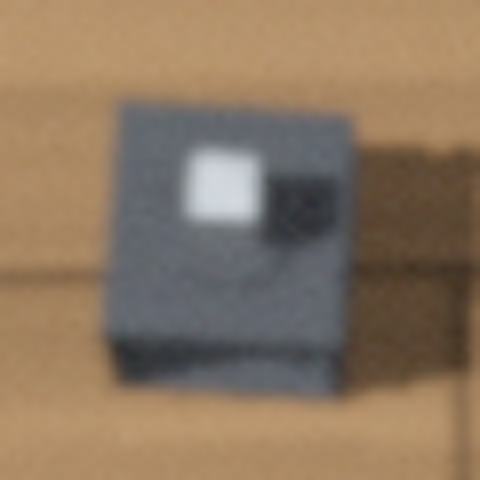

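View pics/c_sc.png

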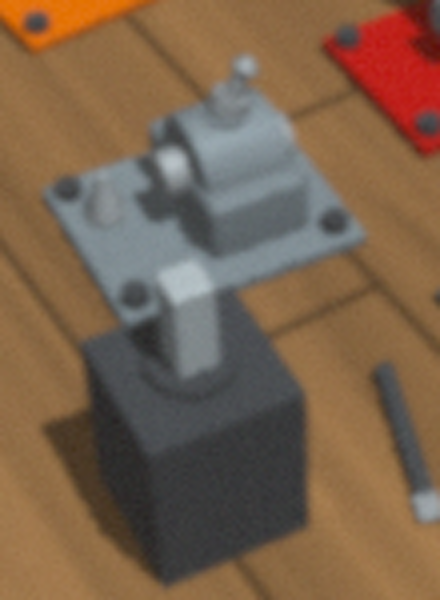

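The cone is on the right block, so block_b is due. Next I'll work out the positions.

```bash
cat > h.py <<'E'
from workcell import bot
import numpy as np, cv2
from scipy.spatial.transform import Rotation as Rot
def ray(c,u,v):
    d=np.array([(u-c['cx'])/c['fx'],(v-c['cy'])/c['fy'],1.]); R=np.array(c['R']); return -R.T@np.array(c['t']), R.T@d
def atz(c,u,v,z):
    o,d=ray(c,u,v); return o+d*(z-o[2])/d[2]
def proj(c,X):
    p=np.array(c['R'])@X+c['t']; return np.array([c['fx']*p[0]/p[2]+c['cx'],c['fy']*p[1]/p[2]+c['cy']])
def tri(obs):
    A=0;b=0
    for c,u,v in obs:
        o,d=ray(c,u,v); d=d/np.linalg.norm(d); P=np.eye(3)-np.outer(d,d); A=A+P; b=b+P@o
    return np.linalg.solve(A,b)
E
python3 - <<'E'
from h import *
c=bot.get_calibration("top")
def q(l,ox,oy,z,k=8):
    P=np.array([atz(c,ox+(x+.5)/k-.5,oy+(y+.5)/k-.5,z) for x,y in l]); print(P.round(4), P.mean(0).round(4)); 
    for i in range(4):
        e=P[(i+1)%4]-P[i]; print(np.linalg.norm(e).round(4),np.degrees(np.arctan2(e[1],e[0])).round(1))
    return P
q([(118,100),(352,120),(340,352),(105,335)],265,165,.115)
q([(188,150),(262,152),(258,220),(184,218)],265,165,.180)
P=q([(108,95),(460,120),(435,545),(78,520)],325,195,.012)
m=P.mean(0); e=(P[0]-P[3]+P[1]-P[2]);yaw=np.arctan2(e[1],e[0]);print(np.degrees(yaw))
o=atz(c,325+285/8,195+352/8,.125);print("tip approx",o.round(4))
E
```

```text
[[ 0.659   0.025   0.115 ]
 [ 0.6496 -0.0626  0.115 ]
 [ 0.5613 -0.0564  0.115 ]
 [ 0.5695  0.0311  0.115 ]] [ 0.6099 -0.0157  0.115 ]
0.0882 -96.1
0.0886 176.0
0.0879 84.6
0.0898 -3.9
[[ 0.6243 -0.0032  0.18  ]
 [ 0.623  -0.0299  0.18  ]
 [ 0.598  -0.028   0.18  ]
 [ 0.5992 -0.0013  0.18  ]] [ 0.6111 -0.0156  0.18  ]
0.0268 -92.7
0.0251 175.7
0.0267 87.3
0.0251 -4.2
[[ 0.5856 -0.1538  0.012 ]
 [ 0.5728 -0.2923  0.012 ]
 [ 0.4049 -0.2765  0.012 ]
 [ 0.4175 -0.1377  0.012 ]] [ 0.4952 -0.2151  0.012 ]
0.139 -95.3
0.1686 174.7
0.1394 84.8
0.1688 -5.5
-5.406531099040468
tip approx [ 0.465  -0.2125  0.125 ]
```

```bash
cat >> h.py <<'E'
def plan(pB,RB,n,dec=3):
    "rounded rows from the present pose to pB,RB in n rows"
    s=bot.read_state(); p=s['tool_pos'];R=Rot.from_rotvec(s['tcp_rot'])
    S=[];A=[]
    for k in range(n,0,-1):
        dp=R.inv().apply(pB-p)/k; dr=np.degrees((R.inv()*RB).as_rotvec())/k
        dp=dp.round(dec)+0.; dr=dr.round(1)+0.
        S.append(dp.tolist());A.append(dr.tolist())
        p=p+R.apply(dp); R=R*Rot.from_rotvec(np.radians(dr))
    for i in range(0,n,8):
        print('slide',S[i:i+8]); print('ang',A[i:i+8])
    print('end err',(p-pB).round(4), 'rot', np.degrees((R.inv()*RB).magnitude()).round(2))
def down(hx): # tool down, tool x heading hx deg
    h=np.radians(hx); x=np.array([np.cos(h),np.sin(h),0]); z=np.array([0,0,-1.]); return Rot.from_matrix(np.c_[x,np.cross(z,x),z])
def snap(name):
    c=bot.get_calibration('wrist'); im=bot.read_camera('wrist'); cv2.imwrite(f'pics/{name}.png',im[:,:,::-1]); np.save(f'pics/{name}.npy',c,allow_pickle=True); return c,im
def load(name): return np.load(f'pics/{name}.npy',allow_pickle=True).item()
E
python3 - <<'E'
from h import *
ct=bot.get_calibration("top");cs=bot.get_calibration("scene")
X=tri([(cs,296.1,185.4),(ct,325+285/8,195+350/8)]);print(X,proj(cs,X),proj(ct,X))
plan(np.array([.38,-.22,.34]),down(60),10)
E
```

```text
[ 0.46371757 -0.21093725  0.1217589 ] [294.87053684 185.19835839] [360.02170503 239.59830887]
slide [[0.031, -0.037, -0.01], [0.034, -0.034, -0.01], [0.037, -0.031, -0.01], [0.039, -0.028, -0.01], [0.041, -0.025, -0.01], [0.043, -0.022, -0.01], [0.044, -0.018, -0.01], [0.046, -0.015, -0.01]]
ang [[0.0, 0.0, -4.5], [0.0, 0.0, -4.5], [0.0, 0.0, -4.5], [0.0, 0.0, -4.6], [0.0, 0.0, -4.5], [0.0, 0.0, -4.6], [0.0, 0.0, -4.5], [0.0, 0.0, -4.6]]
slide [[0.047, -0.011, -0.011], [0.047, -0.007, -0.01]]
ang [[0.0, 0.0, -4.5], [-0.1, -0.1, -4.6]]
end err [ 0.0001 -0.0005 -0.0002] rot 0.02
```

arm_command(slide=[[0.031, -0.037, -0.01], [0.034, -0.034, -0.01], [0.037, -0.031, -0.01], [0.039, -0.028, -0.01], [0.041, -0.025, -0.01], [0.043, -0.022, -0.01], [0.044, -0.018, -0.01], [0.046, -0.015, -0.01]], angular=[[0, 0, -4.5], [0, 0, -4.5], [0, 0, -4.5], [0, 0, -4.6], [0, 0, -4.5], [0, 0, -4.6], [0, 0, -4.5], [0, 0, -4.6]], hand=[0.085, 0.085, 0.085, 0.085, 0.085, 0.085, 0.085, 0.085])

```text
time: 0.9
tool_pos: [0.3342, -0.299, 0.3123]
tcp_rot: [-2.813, -1.364, -0.002]
wrist_force: [1.4, -0.6, -0.1]
width: 0.995
```

```bash
python3 - <<'E'
from h import *
s=bot.read_state();print(s['time'],s['tool_pos'],s['tcp_rot'],s['q'])
c,_=snap('w1');print(c, proj(c,np.array([.464,-.212,.123])))
E
```

```text
0.9 [ 0.33422141 -0.2989631   0.31225119] [-2.81313697e+00 -1.36367793e+00 -2.36659198e-03] [-0.79018221 -0.20601521  1.9537924   0.00648289  1.40785965 -0.12323478]
{'fx': 375.015648875825, 'fy': 375.015648875825, 'cx': 317.8273862721574, 'cy': 243.6675730193441, 'R': array([[ 0.78530911, -0.61896354, -0.01318077],
       [-0.59480714, -0.76022447,  0.26127233],
       [-0.17173839, -0.19733953, -0.96517513]]), 't': array([-0.44485705, -0.07985972,  0.44683925])} [381.29473268  33.66684359]
```

View pics/w1.png

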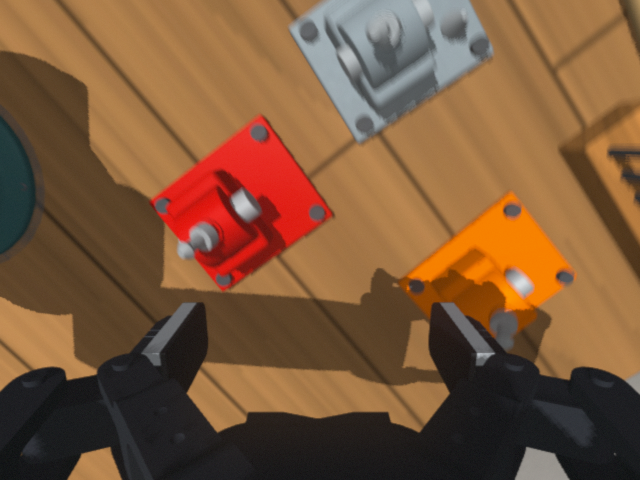

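```bash
python3 - <<'E'
from h import *
plan(np.array([.40,-.15,.32]),down(85.5),8)
E
```

```text
slide [[0.019, -0.005, 0.0], [0.019, -0.003, 0.0], [0.019, -0.002, -0.001], [0.02, -0.001, -0.001], [0.02, 0.001, 0.0], [0.019, 0.002, -0.001], [0.019, 0.004, -0.001], [0.019, 0.005, 0.0]]
ang [[-0.1, -0.1, -4.2], [0.0, -0.1, -4.2], [-0.1, -0.1, -4.2], [0.0, -0.1, -4.1], [0.0, -0.1, -4.2], [-0.1, -0.2, -4.1], [0.0, -0.1, -4.2], [-0.1, -0.2, -4.1]]
end err [-0.0002 -0.0003 -0.0002] rot 0.05
```

arm_command(slide=[[0.02, -0.005, 0], [0.02, -0.003, 0], [0.02, -0.002, -0.001], [0.021, -0.001, -0.001], [0.021, 0.001, 0], [0.02, 0.002, -0.001], [0.02, 0.004, -0.001], [0.02, 0.005, 0]], angular=[[0, 0, -4.4], [0, 0, -4.4], [0, 0, -4.4], [0, 0, -4.4], [0, 0, -4.4], [0, 0, -4.4], [0, 0, -4.4], [0, 0, -4.4]], hand=[0.085, 0.085, 0.085, 0.085, 0.085, 0.085, 0.085, 0.085])

```text
time: 1.75
tool_pos: [0.4, -0.1338, 0.3192]
tcp_rot: [-2.232, -2.189, -0.017]
wrist_force: [-0.0, -0.0, -0.4]
width: 0.996
```

```bash
python3 - <<'E'
from h import *
s=bot.read_state();print(s['time'],s['tool_pos'],s['tcp_rot'],s['q'])
c,_=snap('w2');print(proj(c,np.array([.464,-.212,.123])),proj(c,np.array([.6105,-.0157,.18])))
for h in (85.5,): print(np.degrees((Rot.from_rotvec(s['tcp_rot']).inv()*down(h)).as_rotvec()))
E
```

```text
1.75 [ 0.39997083 -0.13380502  0.31923256] [-2.23228295 -2.189449   -0.01701233] [-0.39463913 -0.26822031  1.99012706  0.01593519  1.4290577  -0.37759049]
[385.87111458 301.0314523 ] [628.32410729  58.24739584]
[-0.19796206 -1.03214156  3.3898748 ]
```

View pics/w2.png

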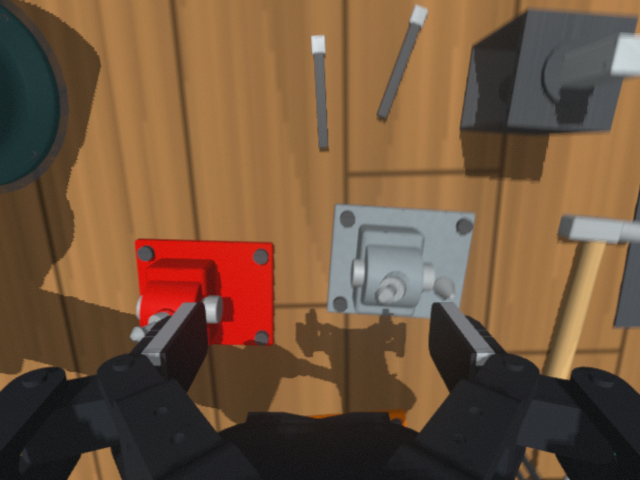

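```bash
python3 - <<'E'
import cv2,numpy as np
a=cv2.imread("pics/w1.png")[0:60,350:420];b=cv2.imread("pics/w2.png")[250:320,340:460]
f=lambda i,k:cv2.resize(i,None,fx=k,fy=k,interpolation=cv2.INTER_CUBIC)
cv2.imwrite("pics/z1.png",f(a,8));cv2.imwrite("pics/z2.png",f(b,6))
cv2.imwrite("pics/z3.png",f(cv2.imread("pics/w2.png")[0:140,500:640],4))
E
```

```text
(no output)
```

View pics/z1.png

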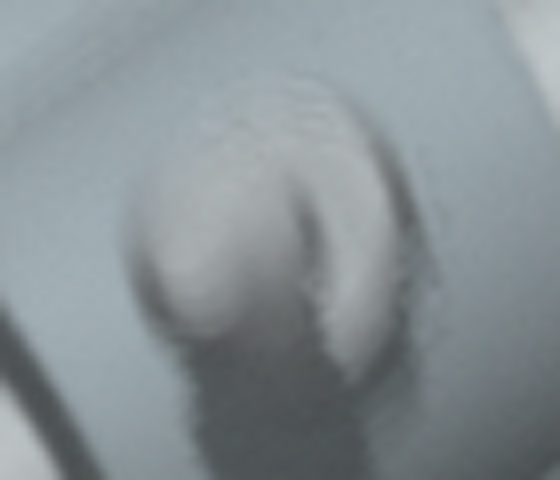

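View pics/z2.png

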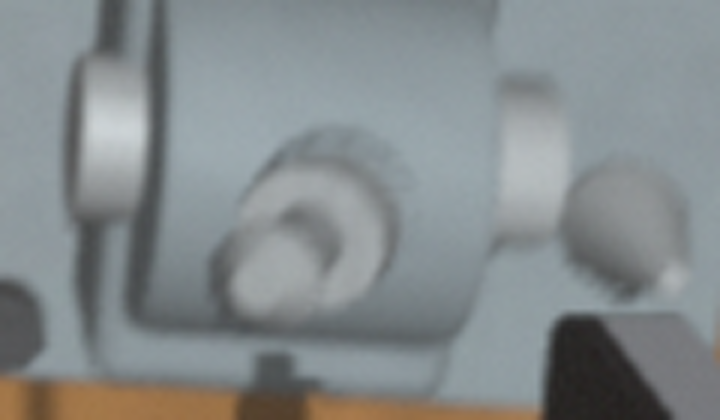

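View pics/z3.png

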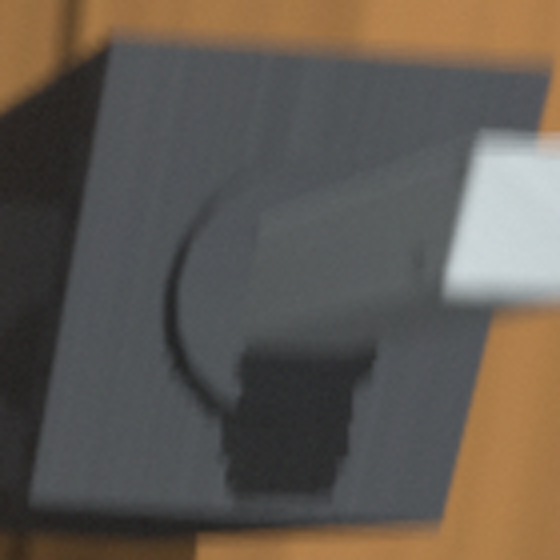

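```bash
python3 - <<'E'
from h import *
ct=bot.get_calibration("top");cs=bot.get_calibration("scene");c1=load('w1');c2=load('w2')
o=[(c1,375.6,33.5),(c2,384.6,297.3),(cs,295.8,185.4),(ct,325+285/8,195+350/8)]
for sub in (o,o[:2],o[1:],o[2:]):
    X=tri(sub);print(X.round(4),[(proj(c,X)-[u,v]).round(1) for c,u,v in sub])
# gun grip top edge in w2: left corners
for (x,y) in [(475,132),(445,297)]:
    print(atz(c2,500+x/4,y/4,.18))
# stand top plate corners
P=[atz(c2,500+x/4,y/4,.115) for x,y in [(110,40),(548,72),(440,520),(30,503)]];print(np.round(P,4),np.mean(P,0))
# foot plate of block b
plan(np.array([.6105,-.0157,.23]),down(85.8),8)
E
```

```text
[ 0.4631 -0.2101  0.1212] [array([ 3. , -0.5]), array([0. , 1.1]), array([-0.5,  0.1]), array([-0.9,  1.1])]
[ 0.4622 -0.209   0.1206] [array([ 1.1, -0.7]), array([-1. , -0.2])]
[ 0.4638 -0.2106  0.1211] [array([0.7, 1.5]), array([-0.9,  0.1]), array([-0.7,  0.9])]
[ 0.464  -0.2112  0.1217] [array([-1.1, -0.2]), array([-0.5,  0.7])]
[ 6.01353158e-01 -3.28922223e-04  1.80000000e-01]
[ 0.60088753 -0.02538987  0.18      ]
[[ 0.5723  0.034   0.115 ]
 [ 0.6611  0.0265  0.115 ]
 [ 0.6546 -0.0598  0.115 ]
 [ 0.5659 -0.0546  0.115 ]] [ 0.61347084 -0.01347002  0.115     ]
slide [[0.015, 0.026, 0.011], [0.015, 0.026, 0.011], [0.015, 0.026, 0.011], [0.015, 0.026, 0.012], [0.015, 0.026, 0.011], [0.016, 0.025, 0.011], [0.016, 0.025, 0.012], [0.016, 0.025, 0.011]]
ang [[0.0, -0.1, 0.4], [0.0, -0.2, 0.4], [0.0, -0.1, 0.4], [0.0, -0.2, 0.4], [0.0, -0.1, 0.4], [-0.1, -0.2, 0.4], [0.0, -0.1, 0.5], [-0.1, -0.2, 0.4]]
end err [-0.0003  0.0002  0.0002] rot 0.06
```

arm_command(slide=[[0.015, 0.026, 0.011], [0.015, 0.026, 0.011], [0.015, 0.026, 0.011], [0.015, 0.026, 0.012], [0.015, 0.026, 0.011], [0.016, 0.025, 0.011], [0.016, 0.025, 0.005], [0.016, 0.025, 0.005]], angular=[[0, -0.1, 0.4], [0, -0.2, 0.4], [0, -0.1, 0.4], [0, -0.2, 0.4], [0, -0.1, 0.4], [-0.1, -0.2, 0.4], [0, -0.1, 0.4], [-0.1, -0.2, 0.4]], hand=[0.085, 0.085, 0.085, 0.085, 0.085, 0.085, 0.085, 0.085])

```text
time: 2.6
tool_pos: [0.615, -0.0167, 0.238]
tcp_rot: [2.309, 2.126, -0.008]
wrist_force: [-0.2, 0.2, -0.4]
width: 0.995
```

```bash
python3 - <<'E'
from h import *
s=bot.read_state();print(s['time'],s['tool_pos'],s['tcp_rot'],s['q'])
c,_=snap('w3');print(proj(c,np.array([.612,-.014,.18])))
print(np.degrees((Rot.from_rotvec(s['tcp_rot']).inv()*down(85.8)).as_rotvec()))
R=Rot.from_rotvec(s['tcp_rot']); print('cam in tool', R.inv().apply(-c['R'].T@c['t']-s['tool_pos']))
E
```

```text
2.6 [ 0.61499337 -0.01670132  0.23801108] [ 2.3089272   2.12578127 -0.00822364] [-0.06435866  0.15383122  1.73810615 -0.00624509  1.25104072  0.02015819]
[309.17508711 264.2541051 ]
[-0.07442964  0.34072253 -0.5297475 ]
cam in tool [ 0.06779801  0.00152032 -0.13350405]
```

View pics/w3.png

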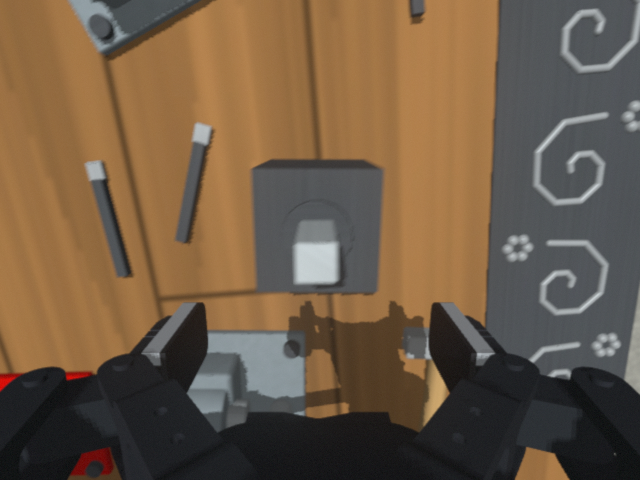

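```bash
python3 - <<'E'
from h import *
c=load('w3')
for p in [(317,263)]: print(atz(c,*p,.18))
plan(np.array([.615,-.014,.132]),down(85.8),7)
im=cv2.imread('pics/w3.png')[200:310,240:400];cv2.imwrite('pics/z4.png',cv2.resize(im,None,fx=4,fy=4,interpolation=2))
E
```

```text
[ 0.6162583  -0.01363294  0.18      ]
slide [[0.0, 0.0, 0.015], [0.0, -0.001, 0.015], [0.0, 0.0, 0.015], [0.0, -0.001, 0.015], [0.0, 0.0, 0.015], [0.0, -0.001, 0.015], [0.001, 0.0, 0.014]]
ang [[0.0, 0.0, -0.1], [0.0, 0.0, -0.1], [0.0, 0.0, -0.1], [0.0, 0.1, 0.0], [0.0, 0.0, -0.1], [0.0, 0.1, 0.0], [0.0, 0.0, -0.1]]
end err [0.0001 0.0005 0.0004] rot 0.03
```

View pics/z4.png

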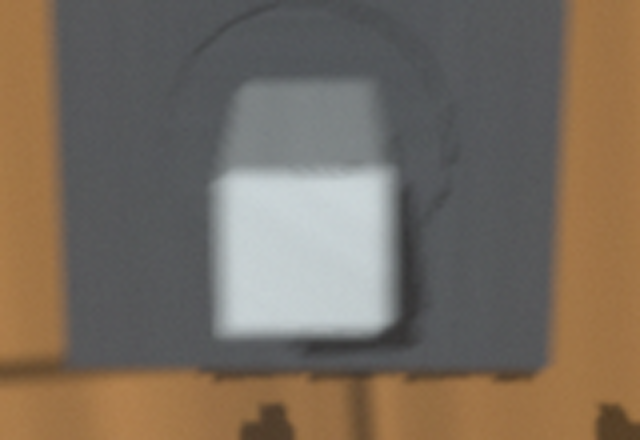

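arm_command(slide=[[0.0005, 0, 0.016], [0.0005, 0, 0.016], [0.0005, 0, 0.016], [0.0005, 0, 0.016], [0.0005, 0, 0.016], [0.0005, 0, 0.016], [0, 0, 0.009], [0, 0, 0]], angular=[[0, 0.1, -0.1], [0, 0.1, -0.1], [0, 0.1, -0.1], [0, 0, -0.1], [0, 0, 0], [0, 0, 0], [0, 0, 0], [0, 0, 0]], hand=[0.085, 0.085, 0.085, 0.085, 0.085, 0.085, 0.085, 0.085])

```text
time: 3.45
tool_pos: [0.6145, -0.0147, 0.1201]
tcp_rot: [-2.303, -2.128, 0.008]
wrist_force: [-0.1, 0.7, 0.7]
width: 0.994
```

```bash
python3 - <<'E'
from h import *
s=bot.read_state();print(s['time'],s['tool_pos'],s['tcp_rot'],s['wrist_force'])
c,_=snap('w4');
plan(np.array([.615,-.0138,.132]),down(85.8),1,4)
E
```

```text
3.45 [ 0.61449766 -0.0146815   0.12013113] [-2.30280902 -2.12775268  0.00824247] [-0.08579159  0.67037519  0.68631817]
slide [[0.0009, 0.0001, -0.0112]]
ang [[-0.4, 0.0, -0.3]]
end err [ 0. -0. -0.] rot 0.04
```

View pics/w4.png

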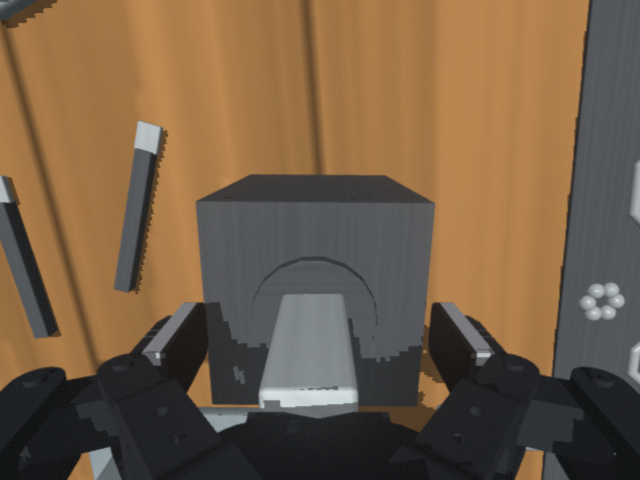

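arm_command(slide=[[0.0005, 0, -0.006], [0.0005, 0, -0.006], [0, 0, 0], [0, 0, 0], [0, 0, 0], [0, 0, 0], [0, 0, 0], [0, 0, 0]], angular=[[-0.2, 0, -0.2], [-0.2, 0, 0], [0, 0, 0], [0, 0, 0], [0, 0, 0], [0, 0, 0], [0, 0, 0], [0, 0, 0]], hand=[0.085, 0.085, 0.085, 0.05, 0.04, 0.04, 0.04, 0.04], squeeze=80)

```text
time: 4.3
tool_pos: [0.618, -0.014, 0.1391]
tcp_rot: [2.299, 2.132, 0.01]
wrist_force: [-0.6, 0.4, 0.4]
width: 0.471
```

```bash
python3 - <<'E'
from h import *
s=bot.read_state();print(s['time'],s['tool_pos'],s['tcp_rot'],s['wrist_force'],s['width'])
c,_=snap('w5');
plan(np.array([.615,-.0138,.132]),down(85.8),1,4)
E
```

```text
4.3 [ 0.61804449 -0.01403628  0.13909934] [2.29902172 2.13200105 0.00987763] [-0.64972164  0.38237568  0.39570088] 0.4711025494109646
slide [[0.0, -0.0031, 0.007]]
ang [[0.5, 0.0, -0.1]]
end err [-0.  0. -0.] rot 0.03
```

View pics/w5.png

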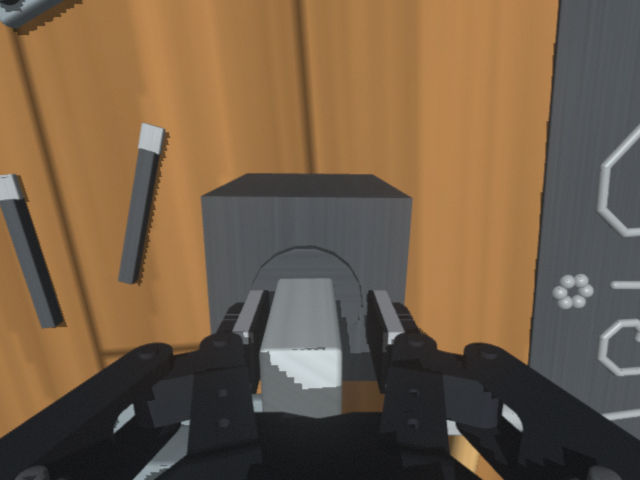

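arm_command(slide=[[0, -0.001, 0.0025], [0, -0.001, 0.0025], [0, 0, 0], [0, 0, 0], [0, 0, 0], [0, 0, 0], [0, 0, 0], [0, 0, 0]], angular=[[0.2, 0, 0], [0.2, 0, 0], [0, 0, 0], [0, 0, 0], [0, 0, 0], [0, 0, 0], [0, 0, 0], [0, 0, 0]], hand=[0.036, 0.036, 0.036, 0.036, 0.036, 0.036, 0.036, 0.036])

```text
time: 5.15
tool_pos: [0.6154, -0.0138, 0.1326]
tcp_rot: [-2.303, -2.136, 0.0]
wrist_force: [0.3, 0.1, -0.2]
width: 0.421
```

```bash
python3 - <<'E'
from h import *
s=bot.read_state();print(s['time'],s['tool_pos'],s['tcp_rot'],s['wrist_force'],s['width'])
plan(np.array([.615,-.0138,.132]),down(85.8),1,4)
E
```

```text
5.15 [ 0.61535574 -0.013849    0.13260455] [-2.30297019e+00 -2.13573497e+00  1.69334741e-04] [ 0.27804931  0.11079608 -0.16930292] 0.42095309136477516
slide [[0.0, -0.0004, 0.0006]]
ang [[0.0, 0.0, -0.1]]
end err [-0. -0.  0.] rot 0.04
```

Well placed: centred and 1.5 mm above the nominal height. Next I'll close the jaws.

arm_command(slide=[[0, 0, 0], [0, 0, 0], [0, 0, 0], [0, 0, 0], [0, 0, 0], [0, 0, 0], [0, 0, 0], [0, 0, 0]], angular=[[0, 0, 0], [0, 0, 0], [0, 0, 0], [0, 0, 0], [0, 0, 0], [0, 0, 0], [0, 0, 0], [0, 0, 0]], hand=[0.025, 0.02, 0.01, 0.01, 0.01, 0.01, 0.01, 0.01], squeeze=90)

```text
time: 5.95
tool_pos: [0.6146, -0.0137, 0.1329]
tcp_rot: [-2.302, -2.135, 0.002]
wrist_force: [-0.6, -0.5, 1.8]
width: 0.268
```

```bash
python3 - <<'E'
from h import *
s=bot.read_state();print(s['time'],s['tool_pos'],s['tcp_rot'],s['wrist_force'],s['width'])
c,_=snap('w6')
E
```

```text
5.95 [ 0.61460954 -0.01372075  0.13288168] [-2.30217873e+00 -2.13499042e+00  1.56848959e-03] [-0.64941536 -0.49266966  1.79990981] 0.2678351314623363
```

View pics/w6.png

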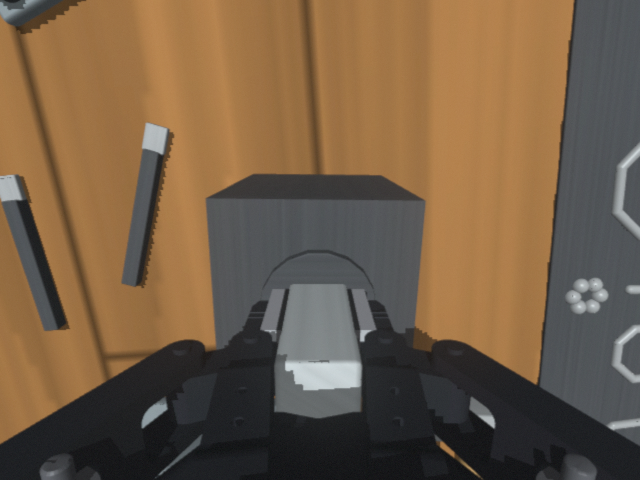

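```bash
python3 - <<'E'
import numpy as np
D=[(.6743,.2381,.2647,1.6052),(.4485,.3123,-.2060,1.9538),(.4218,.3192,-.2682,1.9901),(.6152,.2380,.1538,1.7381)]
A=[];b=[]
for r,z,a,c in D:
    A.append([np.sin(a),np.sin(a+c),1,0]);b.append(r);A.append([np.cos(a),np.cos(a+c),0,1]);b.append(z)
x,res,rk,sv=np.linalg.lstsq(np.array(A),np.array(b),rcond=None);print(x,res)
L1,L2,off,hd=x
from scipy.optimize import fsolve
for d in (.2,.25,.3,.35):
  for h in (.153,.04):
    n=np.array([-np.sin(.5)*np.cos(-.094),-np.sin(.5)*np.sin(-.094),np.cos(.5)])
    W=np.array([.463,-.2105,.124])+n*(h+d); r=np.hypot(*W[:2])-off; z=W[2]-(hd+d)
    D=np.hypot(r,z); q3=np.arccos((D*D-L1*L1-L2*L2)/(2*L1*L2)); q2=np.arctan2(r,z)-np.arctan2(L2*np.sin(q3),L1+L2*np.cos(q3))
    print(d,h,r,z,q2,q3,'q5~',np.pi-.47-q2-q3)
E
```

```text
[ 0.51730968  0.56627646 -0.00190212 -0.09438646] [2.75546055e-06]
0.2 0.153 0.35490515294757413 0.3281731071990791 -0.3768263022190772 2.22091663870899 q5~ 0.8275023170998805
0.2 0.04 0.40351714421847446 0.229006277705467 -0.1714994264418741 2.2609592109472327 q5~ 0.5821328690844347
0.25 0.153 0.3339454578665334 0.3220522352935978 -0.4226159106706645 2.261031700973118 q5~ 0.8331768632873402
0.25 0.04 0.3818218123762697 0.22288540579998561 -0.2117933588216132 2.305631914996493 q5~ 0.577754097414914
0.3 0.153 0.3134204331207014 0.3159313633881164 -0.4690451977680591 2.2997142774656343 q5~ 0.8409235738922183
0.3 0.04 0.3604165016763386 0.21676453389450429 -0.2529119487110356 2.349245711082527 q5~ 0.5752588912183021
0.35 0.153 0.2934219046365176 0.30981049148263506 -0.5159881389036717 2.336874378458154 q5~ 0.8507064140353111
0.35 0.04 0.3393564062650261 0.2106436619890229 -0.2949191351542031 2.3917491852656076 q5~ 0.5747626034783888
```

arm_command(slide=[[0, 0, -0.01], [0, 0, -0.02], [0, 0, -0.025], [0, 0, -0.03], [0, 0, -0.03], [0, 0, -0.025], [0, 0, -0.01], [0, 0, 0]], angular=[[0, 0, 0], [0, 0, 0], [0, 0, 0], [0, 0, 0], [0, 0, 0], [0, 0, 0], [0, 0, 0], [0, 0, 0]], hand=[0.01, 0.01, 0.01, 0.01, 0.01, 0.01, 0.01, 0.01], squeeze=110)

```text
time: 6.8
tool_pos: [0.6107, -0.0135, 0.2788]
tcp_rot: [-2.294, -2.127, 0.018]
wrist_force: [-0.5, -0.3, -4.6]
width: 0.262
```

```bash
python3 - <<'E'
from h import *
s=bot.read_state();print(s['time'],s['tool_pos'],s['tcp_rot'],s['wrist_force'],s['width'])
c,_=snap('w7')
R=Rot.from_rotvec(s['tcp_rot'])
for z in (.113,.018): print(proj(c,s['tool_pos']+R.apply([0,0,z])))
E
```

```text
6.8 [ 0.61073314 -0.01354095  0.27881822] [-2.29402585 -2.12706841  0.01779512] [-0.54783096 -0.30098433 -4.64958369] 0.26197542380391214
[315.58641565 242.13436535]
[314.3087645  299.65699135]
```

View pics/w7.png

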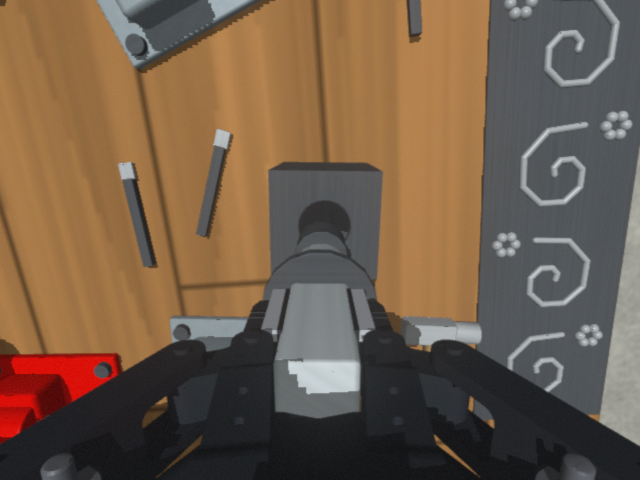

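```bash
cat >> h.py <<'E'
TIP=np.array([.4632,-.2105,.1235]); YAW=np.radians(-5.3)
def nax(): return np.array([-np.sin(.5)*np.cos(YAW),-np.sin(.5)*np.sin(YAW),np.cos(.5)])
def ntool():
    x=np.array([-np.sin(YAW),np.cos(YAW),0]); z=-nax(); return Rot.from_matrix(np.c_[x,np.cross(z,x),z])
E
python3 - <<'E'
from h import *
plan(TIP+nax()*.178,ntool(),10)
E
```

```text
slide [[-0.021, -0.022, 0.0], [-0.021, -0.022, -0.001], [-0.021, -0.021, -0.002], [-0.021, -0.021, -0.003], [-0.021, -0.021, -0.004], [-0.02, -0.021, -0.005], [-0.021, -0.021, -0.007], [-0.021, -0.02, -0.007]]
ang [[-3.0, 0.0, 0.1], [-3.0, 0.0, 0.1], [-3.0, 0.0, 0.1], [-3.0, 0.0, 0.1], [-3.0, 0.0, 0.1], [-2.9, -0.1, 0.1], [-3.0, 0.0, 0.1], [-2.9, -0.1, 0.1]]
slide [[-0.02, -0.02, -0.009], [-0.021, -0.019, -0.009]]
ang [[-3.0, 0.0, 0.1], [-2.9, 0.0, 0.0]]
end err [ 0.     -0.0002 -0.0005] rot 0.05
```

arm_command(slide=[[-0.021, -0.022, 0], [-0.021, -0.022, -0.001], [-0.021, -0.021, -0.002], [-0.021, -0.021, -0.003], [-0.021, -0.021, -0.004], [-0.02, -0.021, -0.005], [-0.021, -0.021, -0.007], [-0.021, -0.02, -0.007]], angular=[[-3, 0, 0.1], [-3, 0, 0.1], [-3, 0, 0.1], [-3, 0, 0.1], [-3, 0, 0.1], [-3, 0, 0.1], [-3, 0, 0.1], [-3, 0, 0.1]], hand=[0.01, 0.01, 0.01, 0.01, 0.01, 0.01, 0.01, 0.01])

```text
time: 7.65
tool_pos: [0.4127, -0.1647, 0.2568]
tcp_rot: [2.089, 1.925, 0.38]
wrist_force: [-0.0, -1.1, -3.8]
width: 0.264
```

```bash
python3 - <<'E'
from h import *
s=bot.read_state();print(s['time'],s['tool_pos'],s['tcp_rot'],s['q'],s['width'])
plan(TIP+nax()*.178,ntool(),4)
E
```

```text
7.65 [ 0.41266622 -0.16469452  0.25677953] [2.08911028 1.9252134  0.38017067] [-0.57751457 -0.45083187  2.27026222  0.22056366  0.99676996 -0.58557571] 0.26392522561871984
slide [[-0.01, -0.005, -0.008], [-0.01, -0.005, -0.009], [-0.01, -0.005, -0.008], [-0.011, -0.004, -0.009]]
ang [[-1.7, -0.2, 0.1], [-1.7, -0.2, 0.1], [-1.7, -0.1, 0.1], [-1.6, -0.2, 0.2]]
end err [-0.0003 -0.0004  0.    ] rot 0.07
```

arm_command(slide=[[-0.008, -0.004, -0.008], [-0.008, -0.004, -0.008], [-0.007, -0.003, -0.007], [-0.004, -0.002, -0.004], [-0.002, 0, -0.002], [0, 0, 0], [0, 0, 0], [0, 0, 0]], angular=[[-1.6, -0.2, 0.1], [-1.6, -0.2, 0.1], [-1.4, -0.1, 0.1], [-0.6, 0, 0], [0, 0, 0], [0, 0, 0], [0, 0, 0], [0, 0, 0]], hand=[0.01, 0.01, 0.01, 0.01, 0.01, 0.01, 0.01, 0.01])

```text
time: 8.45
tool_pos: [0.3717, -0.1881, 0.258]
tcp_rot: [2.065, 1.872, 0.441]
wrist_force: [-0.3, -0.0, -3.6]
width: 0.26
```

```bash
python3 - <<'E'
from h import *
s=bot.read_state();print(s['time'],s['tool_pos'],s['tcp_rot'],s['q'],s['width'])
plan(TIP+nax()*.178,ntool(),1,4)
for n in ("scene","top"): cv2.imwrite(f"pics/{n}1.png",bot.read_camera(n)[:,:,::-1])
c,_=snap('w8')
R=Rot.from_rotvec(s['tcp_rot'])
for z in (.113,.018): print(proj(c,s['tool_pos']+R.apply([0,0,z])))
print(proj(c,TIP))
s=cv2.imread("pics/scene1.png"); cv2.imwrite("pics/s1.png",cv2.resize(s[100:260,220:400],None,fx=4,fy=4,interpolation=2)[:600])
E
```

```text
8.45 [ 0.37168986 -0.18812907  0.25801685] [2.06479171 1.87216073 0.4406956 ] [-0.75732404 -0.54611352  2.33701494  0.32932549  1.02210946 -0.78570276] 0.25974576338341204
slide [[-0.0135, 0.0166, -0.0163]]
ang [[-3.0, -0.7, -0.5]]
end err [ 0.0001 -0.     -0.    ] rot 0.06
[316.16435973 242.4169874 ]
[315.27315072 300.19701253]
[348.3117994  245.04471833]
```

View pics/w8.png

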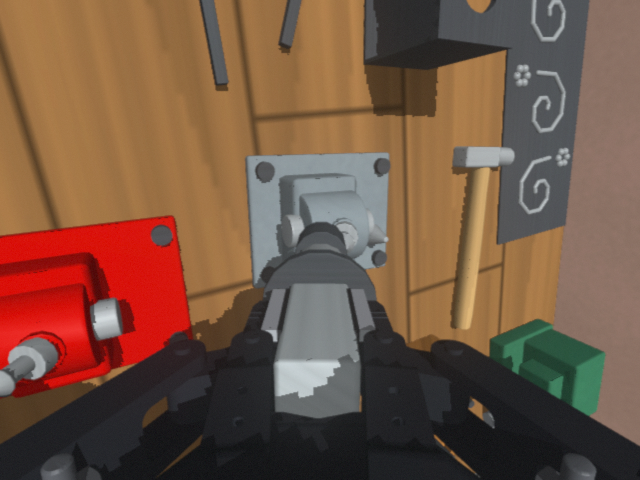

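View pics/s1.png

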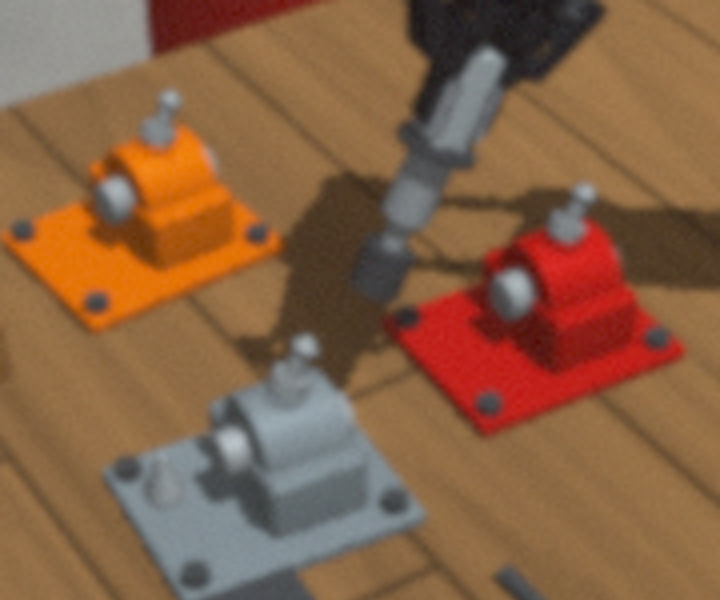

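arm_command(slide=[[-0.003, 0.004, 0.002], [-0.003, 0.004, 0.002], [-0.003, 0.003, 0.002], [-0.002, 0.002, 0.001], [0, 0, 0], [0, 0, 0], [0, 0, 0], [0, 0, 0]], angular=[[-0.7, -0.2, -0.1], [-0.7, -0.2, -0.1], [-0.7, -0.1, -0.1], [-0.3, 0, 0], [0, 0, 0], [0, 0, 0], [0, 0, 0], [0, 0, 0]], hand=[0.01, 0.01, 0.01, 0.01, 0.01, 0.01, 0.01, 0.01])

```text
time: 9.4
tool_pos: [0.3873, -0.2017, 0.2582]
tcp_rot: [2.026, 1.846, 0.467]
wrist_force: [-0.6, -0.1, -3.3]
width: 0.263
```

```bash
cat >> h.py <<'E'
def look(tag,so):
    s=bot.read_state();print(s['time'],s['tool_pos'],s['tcp_rot'],s['wrist_force'],s['width'])
    plan(TIP+nax()*(.113+so),ntool(),1,4)
    for n in ("scene","top"): cv2.imwrite(f"pics/{n}{tag}.png",bot.read_camera(n)[:,:,::-1])
    s=bot.read_state(); c,_=snap('w'+tag); R=Rot.from_rotvec(s['tcp_rot'])
    np.save(f'pics/st{tag}.npy',s,allow_pickle=True)
    for n,cc in (('w',c),('s',bot.get_calibration('scene')),('t',bot.get_calibration('top'))):
        print(n,'mouth',proj(cc,s['tool_pos']+R.apply([0,0,.113])),'flange',proj(cc,s['tool_pos']+R.apply([0,0,.015])),'tip',proj(cc,TIP))
    f=lambda i:cv2.resize(i,None,fx=5,fy=5,interpolation=2)
    cv2.imwrite(f"pics/zs{tag}.png",f(cv2.imread(f"pics/scene{tag}.png")[110:230,250:400])); cv2.imwrite(f"pics/zt{tag}.png",f(cv2.imread(f"pics/top{tag}.png")[190:290,310:410])); cv2.imwrite(f"pics/zw{tag}.png",f(cv2.imread(f"pics/w{tag}.png")[190:310,250:400]))
E
python3 - <<'E'
from h import *
look('9',.04)
E
```

```text
9.4 [ 0.38733847 -0.2016855   0.25815833] [2.02631652 1.84578383 0.46715849] [-0.6083376  -0.08610275 -3.31719131] 0.2633038024140524
slide [[-0.0018, 0.0025, 0.0018]]
ang [[-0.4, -0.1, -0.1]]
end err [ 0.0001 -0.     -0.    ] rot 0.04
w mouth [316.61844208 242.50475471] flange [315.87972498 303.2915932 ] tip [321.15414766 231.00411387]
s mouth [303.4115492  170.99799761] flange [320.2848773  135.48355127] tip [295.115484   184.66712131]
t mouth [359.67135608 245.7879627 ] flange [361.09984836 258.55151064] tip [359.92428068 239.69451493]
```

View pics/zs9.png

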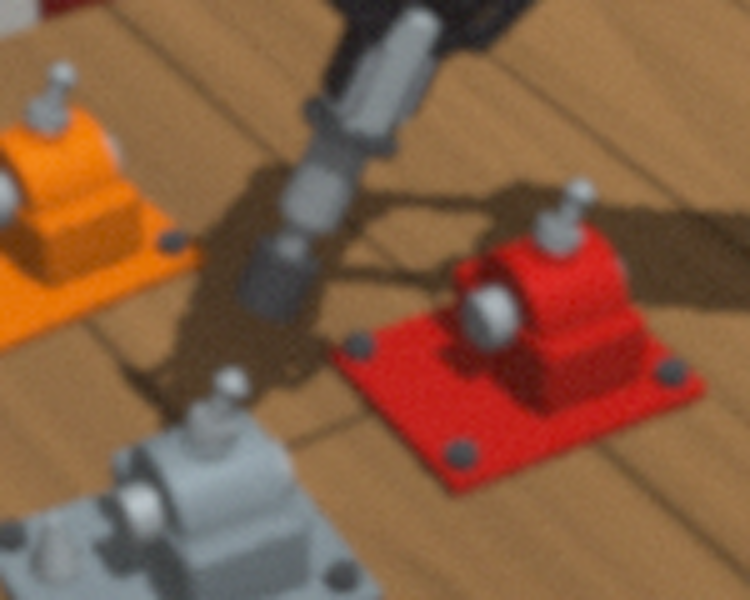

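View pics/zw9.png

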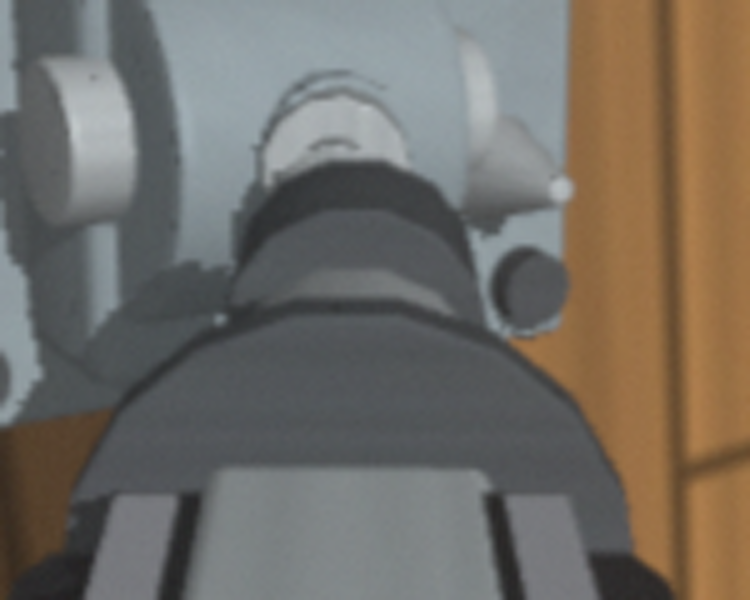

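View pics/zt9.png

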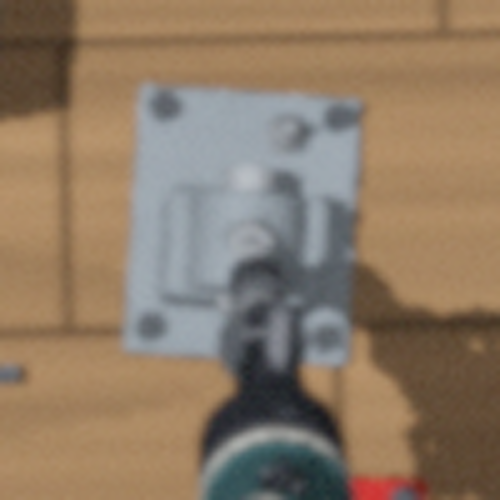

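```bash
python3 - <<'E'
from h import *
f=lambda i,k:cv2.resize(i,None,fx=k,fy=k,interpolation=cv2.INTER_CUBIC)
t=f(cv2.imread("pics/top9.png")[225:275,335:385],12)
s=f(cv2.imread("pics/scene9.png")[120:200,280:345],9)
w=f(cv2.imread("pics/w9.png")[195:255,290:355],10)
g=lambda i:cv2.convertScaleAbs(i,alpha=1.5,beta=-20)
for n,i in (('t',t),('s',s),('w',w)): cv2.imwrite(f'pics/y{n}9.png',g(i)); print(i.shape)
E
```

```text
(600, 600, 3)
(720, 585, 3)
(600, 650, 3)
```

View pics/yt9.png

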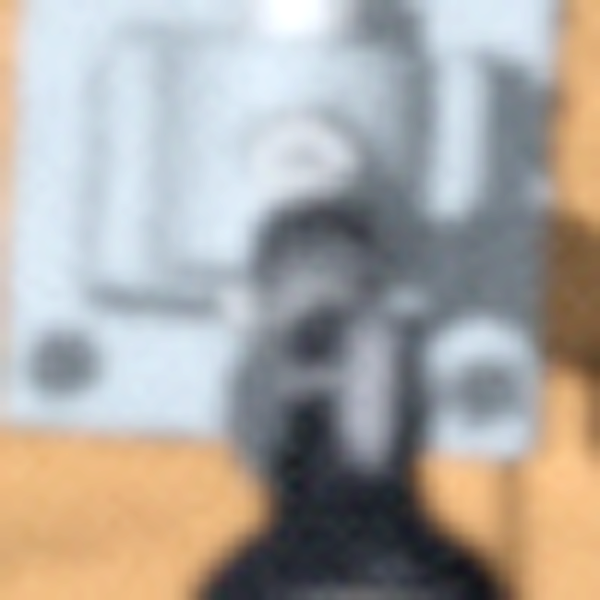

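View pics/yw9.png

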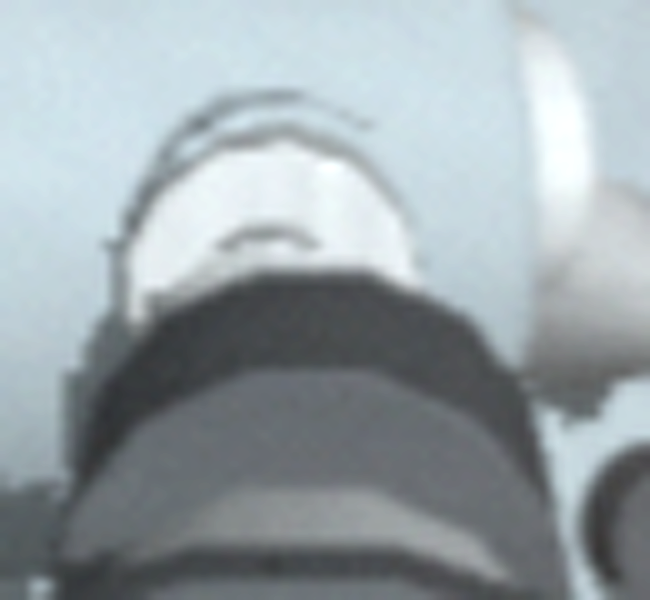

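View pics/ys9.png

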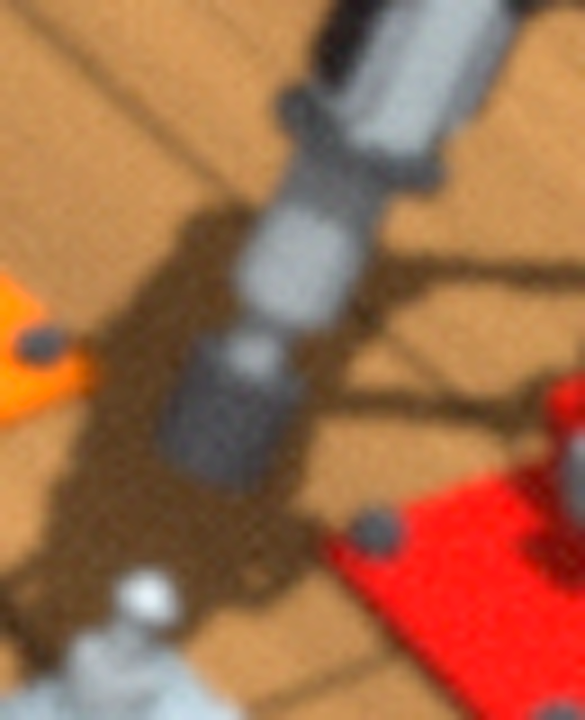

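arm_command(slide=[[0.0005, -0.001, 0.005], [0.0005, -0.001, 0.005], [0.0003, -0.001, 0.005], [0, 0, 0.003], [0, 0, 0], [0, 0, 0], [0, 0, 0], [0, 0, 0]], angular=[[-0.1, 0, 0], [-0.1, 0, 0], [-0.1, 0, 0], [0, 0, 0], [0, 0, 0], [0, 0, 0], [0, 0, 0], [0, 0, 0]], hand=[0.01, 0.01, 0.01, 0.01, 0.01, 0.01, 0.01, 0.01])

```text
time: 10.35
tool_pos: [0.3938, -0.2004, 0.2387]
tcp_rot: [2.023, 1.843, 0.472]
wrist_force: [0.2, -0.2, -3.8]
width: 0.266
```

```bash
python3 - <<'E'
from h import *
import numpy as np
s0=np.load('pics/st9.npy',allow_pickle=True).item(); s=bot.read_state(); R=Rot.from_rotvec(s['tcp_rot'])
print('moved in tool',R.inv().apply(s['tool_pos']-s0['tool_pos']))
look('10',.015)
f=lambda i,k:cv2.convertScaleAbs(cv2.resize(i,None,fx=k,fy=k,interpolation=cv2.INTER_CUBIC),alpha=1.5,beta=-20)
t=f(cv2.imread("pics/top10.png")[225:275,335:385],12)
s=f(cv2.imread("pics/scene10.png")[130:200,275:345],8)
w=f(cv2.imread("pics/w10.png")[195:255,290:355],10)
for n,i in (('t',t),('s',s),('w',w)): cv2.imwrite(f'pics/y{n}10.png',i)
E
```

```text
moved in tool [ 0.00184443 -0.00382171  0.02009768]
10.35 [ 0.39376787 -0.20035102  0.23873751] [2.02302497 1.84344801 0.47207912] [ 0.24379078 -0.18782955 -3.80636909] 0.2664897490626548
slide [[-0.0037, 0.0063, 0.0067]]
ang [[-0.1, -0.2, -0.1]]
end err [0. 0. 0.] rot 0.05
w mouth [316.60422764 242.46977115] flange [315.86311364 303.2429501 ] tip [325.42470479 239.93812495]
s mouth [301.49522827 178.50125689] flange [318.28371092 143.63516702] tip [295.115484   184.66712131]
t mouth [358.63972587 244.28176217] flange [360.007245   256.98176506] tip [359.92428068 239.69451493]
```

View pics/yw10.png

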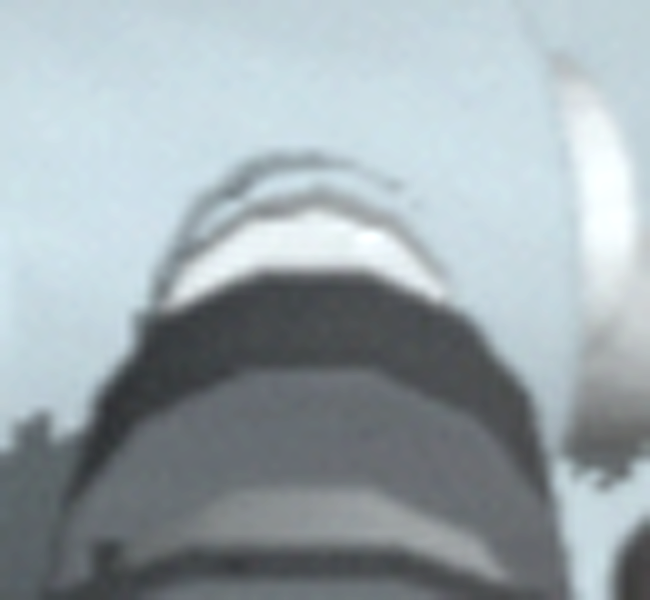

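View pics/ys10.png

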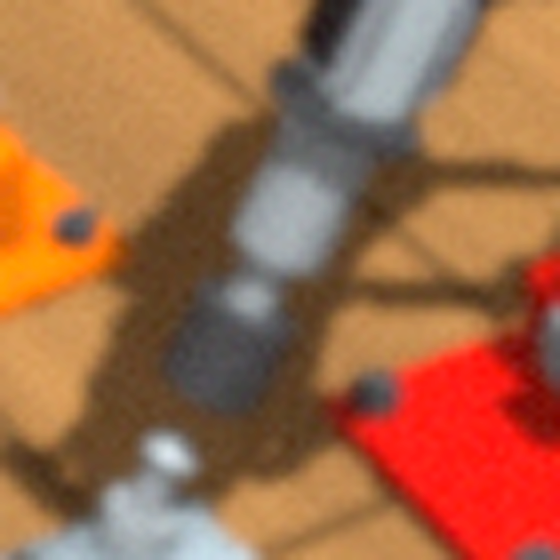

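View pics/yt10.png

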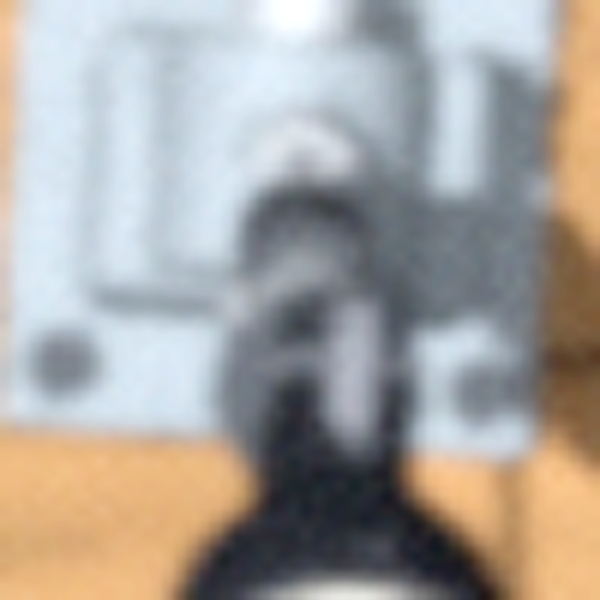

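```bash
python3 - <<'E'
from h import *
f=lambda i,k:cv2.convertScaleAbs(cv2.resize(i,None,fx=k,fy=k,interpolation=cv2.INTER_CUBIC),alpha=1.4,beta=-20)
cv2.imwrite('pics/y8.png',f(cv2.imread("pics/w8.png")[190:260,280:380],8))
E
```

```text
(no output)
```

View pics/y8.png

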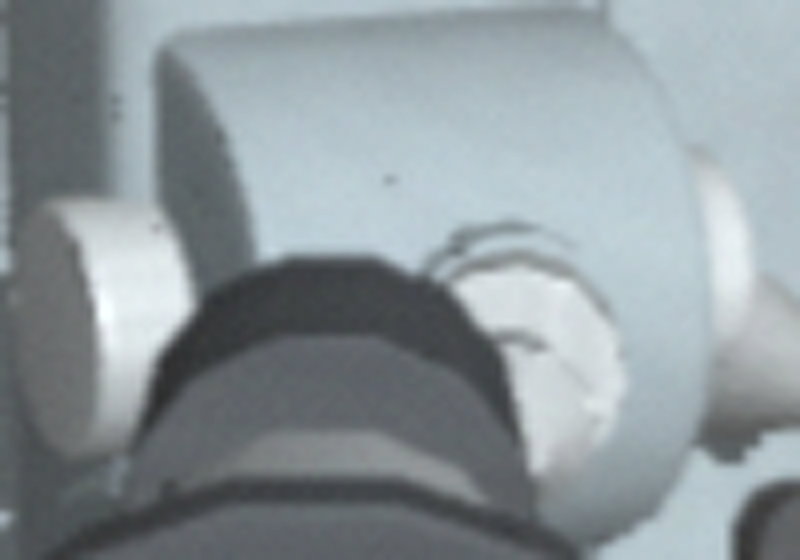

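arm_command(slide=[[0, 0, 0.004], [0, 0, 0.004], [0, 0, 0.004], [0, 0, 0.003], [0, 0, 0.002], [0, 0, 0.001], [0, 0, 0], [0, 0, 0]], angular=[[0, 0, 0], [-0.1, -0.1, 0], [0, -0.1, 0], [0, 0, 0], [0, 0, 0], [0, 0, 0], [0, 0, 0], [0, 0, 0]], hand=[0.01, 0.01, 0.01, 0.01, 0.01, 0.01, 0.01, 0.01])

```text
time: 11.3
tool_pos: [0.4031, -0.201, 0.2212]
tcp_rot: [2.022, 1.84, 0.47]
wrist_force: [0.2, 0.3, -3.4]
width: 0.265
```

```bash
cat >> h.py <<'E'
def look2(tag,prev):
    s0=np.load(f'pics/st{prev}.npy',allow_pickle=True).item(); s=bot.read_state(); R=Rot.from_rotvec(s['tcp_rot'])
    print('moved in tool',R.inv().apply(s['tool_pos']-s0['tool_pos']).round(4),'F tool',R.inv().apply(s['wrist_force']-np.array([0,0,-4.])).round(1))
    look(tag,0)
    f=lambda i,k:cv2.convertScaleAbs(cv2.resize(i,None,fx=k,fy=k,interpolation=cv2.INTER_CUBIC),alpha=1.5,beta=-20)
    s=f(cv2.imread(f"pics/scene{tag}.png")[130:200,275:345],8)
    w=f(cv2.imread(f"pics/w{tag}.png")[195:255,290:355],8)
    cv2.imwrite(f'pics/y{tag}.png',np.hstack([s[:480,:400],w[:,:400]]))
E
python3 - <<'E'
from h import *
look2('11','10')
E
```

```text
moved in tool [ 0.0002 -0.0002  0.0199] F tool [ 0.3  0.4 -0.4]
11.3 [ 0.40310359 -0.2010379   0.22123149] [2.02174157 1.84044046 0.46966988] [ 0.1620369   0.28288192 -3.42338216] 0.2652735998329599
slide [[-0.0039, 0.0064, 0.0019]]
ang [[0.0, 0.0, -0.1]]
end err [-0. -0. -0.] rot 0.05
w mouth [316.65708776 242.51800135] flange [315.93348312 303.31378237] tip [325.90159182 246.94228669]
s mouth [298.17452674 185.129613  ] flange [314.81065484 150.90690306] tip [295.115484   184.66712131]
t mouth [358.49794728 241.85151864] flange [359.71472194 254.33429762] tip [359.92428068 239.69451493]
```

View pics/y11.png

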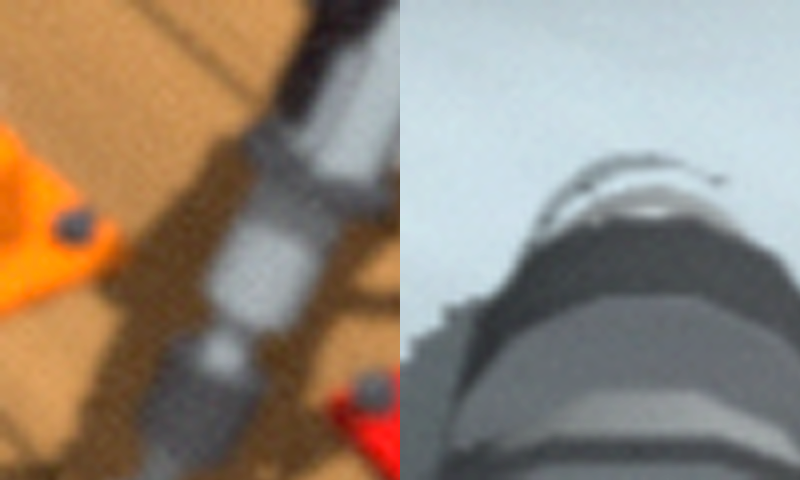

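```bash
python3 - <<'E'
from h import *
f=lambda i,k:cv2.convertScaleAbs(cv2.resize(i,None,fx=k,fy=k,interpolation=cv2.INTER_CUBIC),alpha=1.6,beta=-20)
cv2.imwrite('pics/ys11.png',f(cv2.imread("pics/scene11.png")[140:205,270:340],9))
E
```

```text
(no output)
```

View pics/ys11.png

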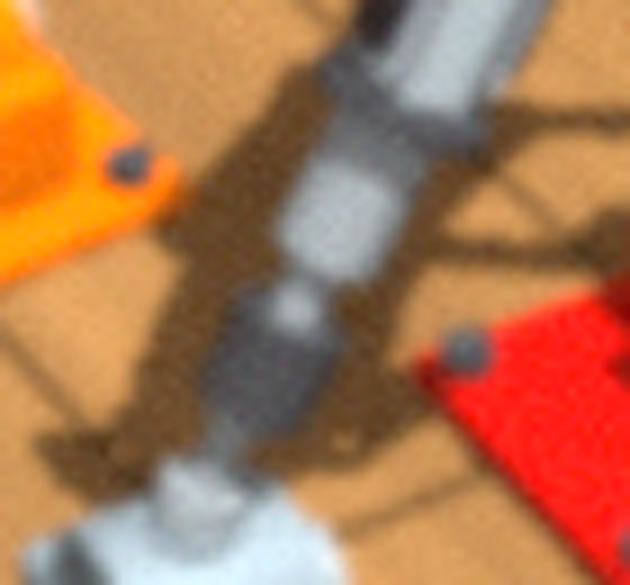

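arm_command(slide=[[0, 0.0003, 0.002], [0, 0.0003, 0.002], [0, 0, 0.002], [0, 0, 0.002], [0, 0, 0.002], [0, 0, 0.002], [0, 0, 0.001], [0, 0, 0]], angular=[[0, 0, 0], [0, 0, 0], [0, 0, 0], [0, 0, 0], [0, 0, 0], [0, 0, 0], [0, 0, 0], [0, 0, 0]], hand=[0.01, 0.01, 0.01, 0.01, 0.01, 0.01, 0.01, 0.01])

```text
time: 12.25
tool_pos: [0.4099, -0.2031, 0.2099]
tcp_rot: [2.02, 1.84, 0.466]
wrist_force: [-3.4, -0.8, -1.6]
width: 0.263
```

```bash
sed -i 's/\[130:200,275:345\],8/[140:205,270:340],7/; s/s\[:480,:400\],w\[:,:400\]/s[:450,:400],w[:450,:400]/' h.py; python3 - <<'E'
from h import *
look2('12','11')
E
```

```text
moved in tool [-0.0013  0.0006  0.0135] F tool [-1.1 -1.8 -3.7]
12.25 [ 0.40992797 -0.20309002  0.20986592] [2.02002043 1.84021199 0.46550214] [-3.38855631 -0.75472495 -1.63997225] 0.26267774976948444
slide [[-0.0025, 0.0057, -0.0114]]
ang [[0.0, 0.2, 0.0]]
end err [-0.      0.     -0.0001] rot 0.05
w mouth [316.60032236 242.50059116] flange [315.85440631 303.28201903] tip [325.52952654 250.30549836]
s mouth [295.55621362 189.22201463] flange [312.02157921 155.43436557] tip [295.115484   184.66712131]
t mouth [358.89862696 240.12655031] flange [360.0277905  252.40647251] tip [359.92428068 239.69451493]
```

View pics/y12.png

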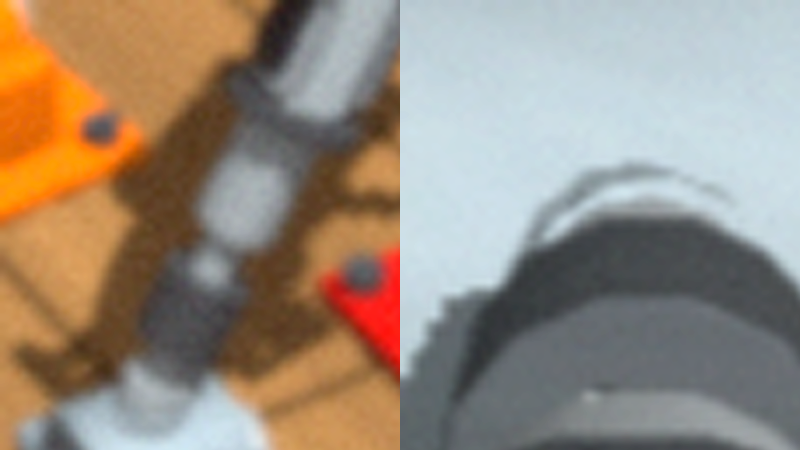

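arm_command(slide=[[-0.0004, -0.0004, 0.002], [-0.0003, -0.0003, 0.002], [0, 0, 0.002], [0, 0, 0.002], [0, 0, 0.002], [0, 0, 0.002], [0, 0, 0.001], [0, 0, 0]], angular=[[0, 0.1, 0], [0, 0.1, 0], [0, 0, 0], [0, 0, 0], [0, 0, 0], [0, 0, 0], [0, 0, 0], [0, 0, 0]], hand=[0.01, 0.01, 0.01, 0.01, 0.01, 0.01, 0.01, 0.01])

```text
time: 13.2
tool_pos: [0.4156, -0.2044, 0.2007]
tcp_rot: [2.017, 1.846, 0.468]
wrist_force: [-10.9, -0.1, 6.2]
width: 0.265
```

```bash
python3 - <<'E'
from h import *
look2('13','12')
E
```

```text
moved in tool [-0.0009  0.0007  0.0108] F tool [ -1.1  -4.6 -14.1]
13.2 [ 0.41555618 -0.20443717  0.20067091] [2.0169803  1.84608644 0.46845148] [-10.87126189  -0.13188362   6.16721105] 0.2649301640985163
slide [[-0.0017, 0.0051, -0.0223]]
ang [[-0.1, 0.0, 0.2]]
end err [-0. -0.  0.] rot 0.05
w mouth [316.67798896 242.51625703] flange [315.96399584 303.31140027] tip [324.89496939 254.54798532]
s mouth [293.55524258 192.64591893] flange [309.78663026 159.05538555] tip [295.115484   184.66712131]
t mouth [358.9285799  238.66293525] flange [360.18756293 250.79754631] tip [359.92428068 239.69451493]
```

View pics/y13.png

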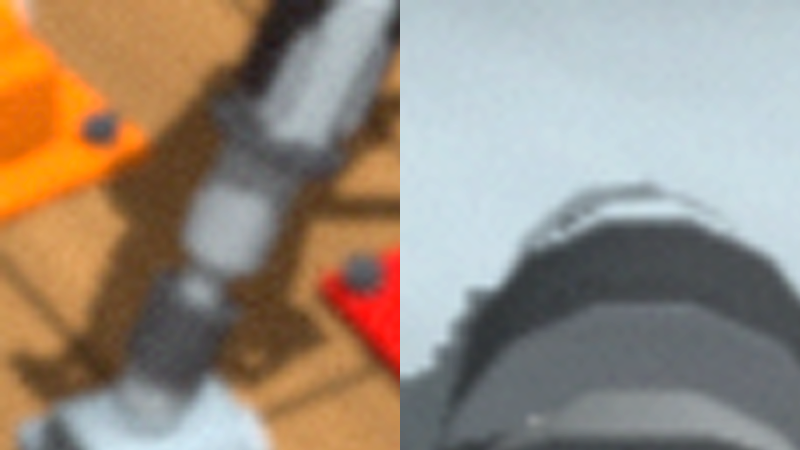

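arm_command(slide=[[0, -0.0005, 0.002], [0, -0.0005, 0.002], [0, -0.0003, 0.002], [0, 0, 0.002], [0, 0, 0.001], [0, 0, 0], [0, 0, 0], [0, 0, 0]], angular=[[0, 0, 0.1], [0, 0, 0.1], [0, 0, 0], [0, 0, 0], [0, 0, 0], [0, 0, 0], [0, 0, 0], [0, 0, 0]], hand=[0.01, 0.01, 0.01, 0.01, 0.01, 0.01, 0.01, 0.01])

```text
time: 14.15
tool_pos: [0.417, -0.2047, 0.1988]
tcp_rot: [2.013, 1.856, 0.464]
wrist_force: [-11.1, 0.5, 7.1]
width: 0.265
```

```bash
python3 - <<'E'
from h import *
look2('14','13')
E
```

```text
moved in tool [-0.0001  0.0004  0.0025] F tool [ -0.4  -4.5 -15. ]
14.15 [ 0.41704223 -0.20470217  0.19882927] [2.01346206 1.8556053  0.46420719] [-11.10704037   0.54024957   7.07466098] 0.26471770460163163
slide [[-0.0015, 0.0045, -0.0246]]
ang [[-0.3, -0.1, 0.6]]
end err [-0.  0. -0.] rot 0.03
w mouth [316.60361362 242.49163203] flange [315.85836788 303.26362653] tip [324.85500935 255.72646132]
s mouth [293.2037709  193.45559289] flange [309.23217763 159.87912785] tip [295.115484   184.66712131]
t mouth [358.89163215 238.40891636] flange [360.20371179 250.369944  ] tip [359.92428068 239.69451493]
```

View pics/y14.png

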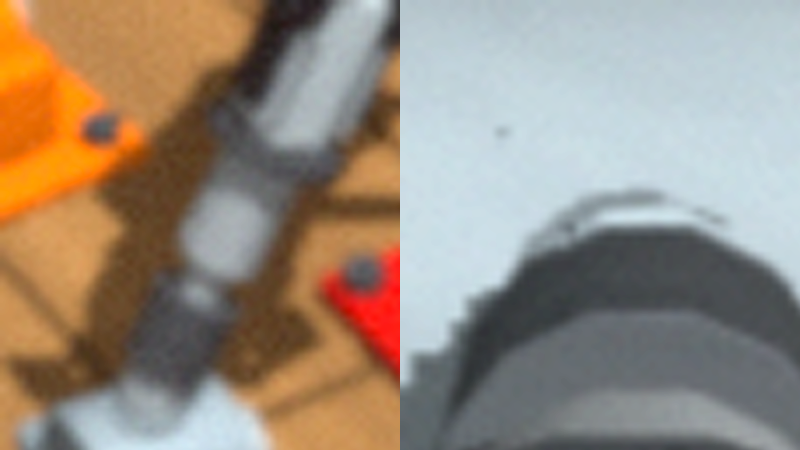

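arm_command(slide=[[0, 0, 0.004], [0, 0, 0.004], [0, 0, 0.004], [0, 0, 0.004], [0, 0, 0.003], [0, 0, 0.002], [0, 0, 0.002], [0, 0, 0.002]], angular=[[-0.1, 0, 0.2], [-0.1, 0, 0.2], [-0.1, 0, 0.2], [0, 0, 0], [0, 0, 0], [0, 0, 0], [0, 0, 0], [0, 0, 0]], hand=[0.01, 0.01, 0.01, 0.01, 0.01, 0.01, 0.01, 0.01])

```text
time: 15.1
tool_pos: [0.4239, -0.2058, 0.189]
tcp_rot: [2.008, 1.871, 0.458]
wrist_force: [-24.2, 3.5, 19.0]
width: 0.264
```

```bash
python3 - <<'E'
from h import *
look2('15','14')
E
```

```text
moved in tool [-0.0005  0.0015  0.012 ] F tool [  1.6 -10.7 -31.7]
15.1 [ 0.42392377 -0.2057705   0.18897639] [2.00793716 1.87077626 0.45848502] [-24.16168646   3.46735304  19.0199359 ] 0.2637427180932184
slide [[-0.001, 0.0028, -0.0366]]
ang [[-0.7, -0.2, 1.2]]
end err [-0. -0. -0.] rot 0.05
w mouth [316.58203903 242.45227152] flange [315.82549905 303.20975903] tip [323.58874115 261.47798618]
s mouth [291.08344411 197.32614385] flange [306.67529413 163.96399184] tip [295.115484   184.66712131]
t mouth [358.80837    236.81978568] flange [360.22105394 248.40640407] tip [359.92428068 239.69451493]
```

View pics/y15.png

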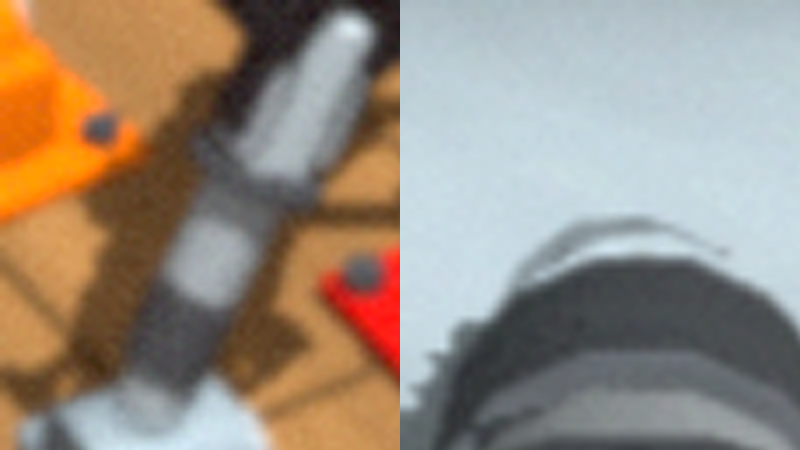

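arm_command(slide=[[0, -0.0008, 0.001], [0, -0.0008, 0], [0, -0.0006, 0], [0, -0.0004, 0], [0, 0, 0], [0, 0, 0], [0, 0, 0], [0, 0, 0]], angular=[[-0.3, 0, 0.2], [-0.3, 0, 0.2], [-0.3, 0, 0.2], [-0.2, 0, 0.2], [0, 0, 0], [0, 0, 0], [0, 0, 0], [0, 0, 0]], hand=[0.01, 0.01, 0.01, 0.01, 0.01, 0.01, 0.01, 0.01])

```text
time: 16.05
tool_pos: [0.4188, -0.2054, 0.1955]
tcp_rot: [2.001, 1.863, 0.472]
wrist_force: [-13.9, 1.2, 8.0]
width: 0.266
```

```bash
python3 - <<'E'
from h import *
look2('16','15')
s=bot.read_state();print(s['time'],s['tool_pos'],s['wrist_force'],s['joint_vel'].round(3))
E
```

```text
moved in tool [-0.0001 -0.0014 -0.0082] F tool [  0.1  -6.5 -17.2]
16.05 [ 0.41882216 -0.20543501  0.19548903] [2.00066292 1.86328425 0.47178983] [-13.90261328   1.19724122   7.97661968] 0.26567675811041463
slide [[-0.0009, 0.0047, -0.0284]]
ang [[0.0, -0.4, 1.1]]
end err [ 0. -0. -0.] rot 0.06
w mouth [316.65859607 242.48502005] flange [315.93521416 303.25548961] tip [324.06305163 257.37339404]
s mouth [292.35823073 194.66854237] flange [308.44035729 161.11443897] tip [295.115484   184.66712131]
t mouth [358.87728655 237.73679212] flange [360.33029952 249.84433081] tip [359.92428068 239.69451493]
16.2 [ 0.41886283 -0.20541409  0.19548705] [-13.26385618   1.53645093   7.95565982] [-0.     0.001  0.001  0.001 -0.001 -0.001]
```

View pics/y16.png

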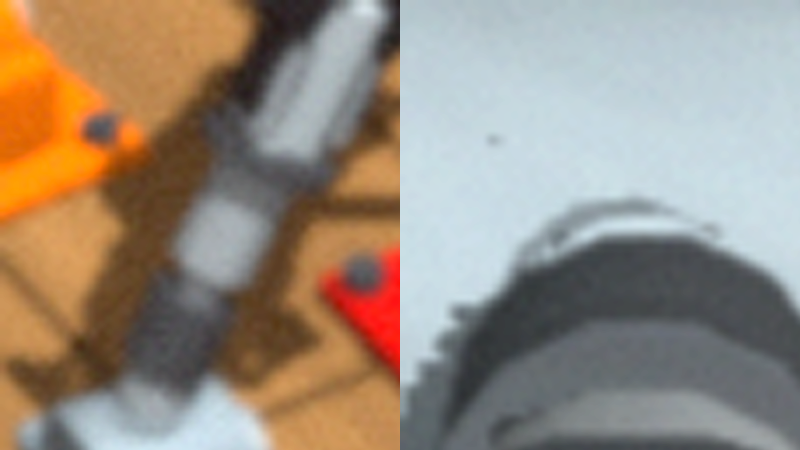

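arm_command(slide=[[0, -0.001, 0.003], [0, -0.001, 0.003], [0, -0.001, 0.003], [0, -0.001, 0.003], [0, -0.001, 0.002], [0, -0.0008, 0.001], [0, -0.0005, 0.001], [0, -0.0005, 0.001]], angular=[[0, -0.1, 0.2], [0, -0.1, 0.2], [0, -0.1, 0.2], [0, 0, 0.2], [0, 0, 0.1], [0, 0, 0], [0, 0, 0], [0, 0, 0]], hand=[0.01, 0.01, 0.01, 0.01, 0.01, 0.01, 0.01, 0.01])

```text
time: 17.0
tool_pos: [0.422, -0.2055, 0.1893]
tcp_rot: [2.004, 1.856, 0.472]
wrist_force: [-15.4, 2.2, 10.6]
width: 0.269
```

```bash
python3 - <<'E'
from h import *
look2('17','16')
s=bot.read_state();print(s['time'],s['tool_pos'],s['wrist_force'],s['torque'],s['joint_vel'].round(3))
E
```

```text
moved in tool [ 0.0002 -0.0002  0.007 ] F tool [  0.9  -6.6 -20.3]
17.0 [ 0.42204884 -0.20551166  0.18927075] [2.00371887 1.85565813 0.47241946] [-15.3884078    2.19449131  10.58843957] 0.2685901688818021
slide [[-0.0011, 0.0049, -0.0354]]
ang [[0.2, -0.2, 0.9]]
end err [-0.  0. -0.] rot 0.06
w mouth [316.62856223 242.44949565] flange [315.89899064 303.2075017 ] tip [324.17236914 260.85919909]
s mouth [291.18999295 196.9429968 ] flange [307.31291666 163.64444549] tip [295.115484   184.66712131]
t mouth [358.82225667 236.87723274] flange [360.17019273 248.97342193] tip [359.92428068 239.69451493]
17.15 [ 0.42206873 -0.20553223  0.18931299] [-14.82389174   2.19020764  10.50755062] [0.31304559 2.05909744 0.1113327 ] [ 0.    -0.002 -0.002 -0.001 -0.002 -0.   ]
```

View pics/y17.png

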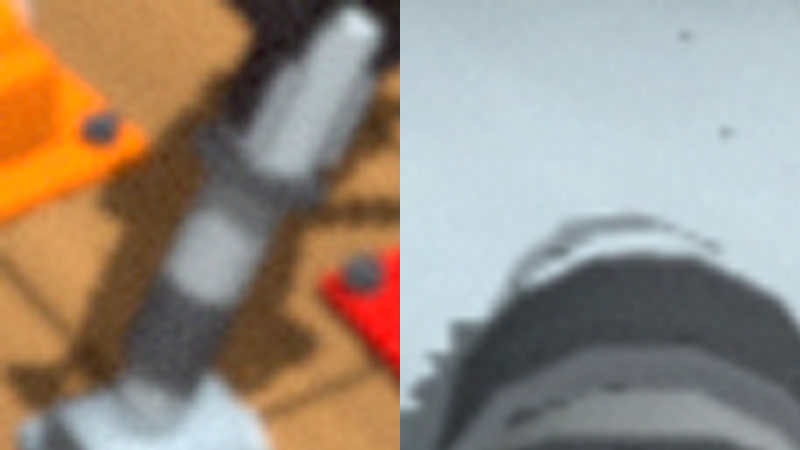

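arm_command(slide=[[0, -0.002, 0.001], [0, -0.002, 0.001], [0, -0.002, 0.001], [0, -0.002, 0.001], [0, -0.002, 0.001], [0, -0.001, 0.001], [0, -0.001, 0.001], [0, -0.001, 0.001]], angular=[[0, 0, 0], [0, 0, 0], [0, 0, 0], [0, 0, 0], [0, 0, 0], [0, 0, 0], [0, 0, 0], [0, 0, 0]], hand=[0.01, 0.01, 0.01, 0.01, 0.01, 0.01, 0.01, 0.01])

```text
time: 17.95
tool_pos: [0.4191, -0.2055, 0.1923]
tcp_rot: [1.986, 1.858, 0.482]
wrist_force: [-12.7, 2.1, 10.0]
width: 0.269
```

```bash
python3 - <<'E'
from h import *
look2('18','17')
s=bot.read_state();print(s['time'],s['tool_pos'],s['wrist_force'],s['torque'],s['joint_vel'].round(3))
E
```

```text
moved in tool [-0.0002 -0.0011 -0.0041] F tool [  1.1  -4.3 -18.5]
17.95 [ 0.419058   -0.20549896  0.19229453] [1.9862646  1.85780347 0.48213407] [-12.74819941   2.11835967   9.99247123] 0.26948898619823314
slide [[-0.0009, 0.0065, -0.0312]]
ang [[0.9, -0.3, 1.4]]
end err [ 0.0001 -0.     -0.    ] rot 0.02
w mouth [316.70221202 242.44851491] flange [316.00974653 303.21550615] tip [324.32636184 258.68017881]
s mouth [291.75260658 195.59383257] flange [308.28871886 162.21537219] tip [295.115484   184.66712131]
t mouth [358.88203114 237.27507654] flange [360.26791534 249.81927131] tip [359.92428068 239.69451493]
18.1 [ 0.4190398  -0.20548387  0.19223855] [-13.08286558   2.54390292   9.75141167] [0.48713276 1.78879484 0.11693719] [ 0.002  0.001  0.001 -0.    -0.001  0.   ]
```

View pics/y18.png

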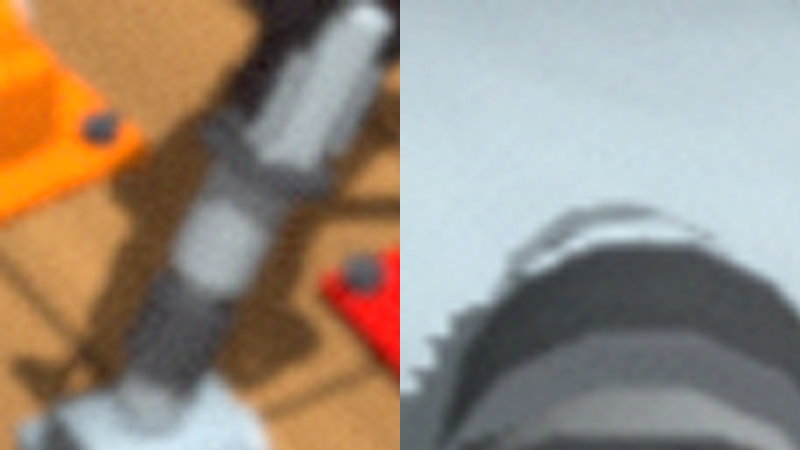

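arm_command(slide=[[0, 0.0004, 0.002], [0, 0.0004, 0.002], [0, 0.0003, 0.002], [0, 0, 0.002], [0, 0, 0.0015], [0, 0, 0.001], [0, 0, 0.001], [0, 0, 0.001]], angular=[[0.3, -0.1, 0.2], [0.3, -0.1, 0.2], [0.3, -0.1, 0.2], [0.2, 0, 0.2], [0.1, 0, 0.1], [0, 0, 0], [0, 0, 0], [0, 0, 0]], hand=[0.01, 0.01, 0.01, 0.01, 0.01, 0.01, 0.01, 0.01])

```text
time: 18.9
tool_pos: [0.4232, -0.2055, 0.1901]
tcp_rot: [2.008, 1.871, 0.456]
wrist_force: [-15.4, 1.7, 10.2]
width: 0.266
```

```bash
python3 - <<'E'
from h import *
look2('19','18')
s=bot.read_state();print(s['time'],s['tool_pos'],s['wrist_force'],s['torque'],s['joint_vel'].round(3))
E
```

```text
moved in tool [0.0003 0.0026 0.0038] F tool [  0.5  -7.  -19.8]
18.9 [ 0.42316526 -0.2054747   0.19012356] [2.00792018 1.87122367 0.45582731] [-15.35786128   1.67679144  10.23397555] 0.26557001640066635
slide [[-0.0013, 0.0029, -0.0352]]
ang [[-0.8, -0.2, 1.2]]
end err [-0.     -0.     -0.0001] rot 0.04
w mouth [316.59972659 242.44257883] flange [315.85469928 303.1983206 ] tip [324.00818366 260.90464551]
s mouth [291.40327164 196.89329099] flange [307.00295986 163.52298824] tip [295.115484   184.66712131]
t mouth [358.80130849 237.06881144] flange [360.16994086 248.6354967 ] tip [359.92428068 239.69451493]
19.05 [ 0.42314931 -0.20551532  0.19013515] [-16.20521639   1.92114057   9.39026135] [0.349061   2.32068934 0.01196072] [-0.001 -0.002  0.001 -0.002 -0.001  0.002]
```

View pics/y19.png

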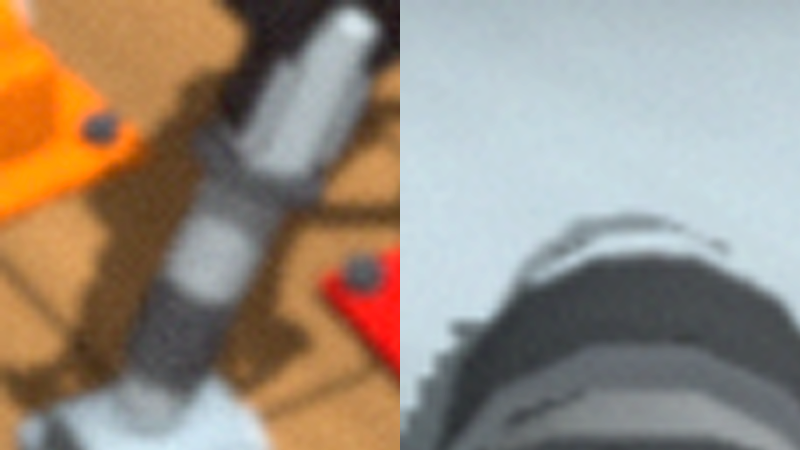

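arm_command(slide=[[0, -0.0005, 0.001], [0, -0.0005, 0.001], [0, -0.0003, 0.001], [0, 0, 0.001], [0, 0, 0.001], [0, 0, 0.001], [0, 0, 0.001], [0, 0, 0.001]], angular=[[-0.2, 0, 0.2], [-0.2, 0, 0.2], [-0.1, 0, 0.2], [0, 0, 0], [0, 0, 0], [0, 0, 0], [0, 0, 0], [0, 0, 0]], hand=[0.01, 0.01, 0.01, 0.01, 0.01, 0.01, 0.01, 0.01])

```text
time: 19.85
tool_pos: [0.4225, -0.2056, 0.191]
tcp_rot: [2.005, 1.874, 0.459]
wrist_force: [-15.9, 1.7, 10.1]
width: 0.264
```

```bash
python3 - <<'E'
from h import *
look2('20','19')
s=bot.read_state();print(s['time'],s['tool_pos'],s['wrist_force'],s['torque'],s['joint_vel'].round(3))
E
```

```text
moved in tool [-0.0002 -0.0002 -0.0011] F tool [  0.5  -7.5 -20. ]
19.85 [ 0.4225156  -0.20561314  0.19101248] [2.00455203 1.87402562 0.45852533] [-15.87114178   1.65738553  10.1377292 ] 0.2635362106027901
slide [[-0.001, 0.0031, -0.0342]]
ang [[-0.7, -0.3, 1.4]]
end err [-0.  0.  0.] rot 0.03
w mouth [316.61523709 242.44359458] flange [315.87494326 303.1966147 ] tip [324.0212684  260.34311767]
s mouth [291.56835843 196.55612961] flange [307.18813516 163.11839979] tip [295.115484   184.66712131]
t mouth [358.79614978 237.17880843] flange [360.23270428 248.80645201] tip [359.92428068 239.69451493]
20.0 [ 0.42252978 -0.20560453  0.19099911] [-14.83287848   1.38465889  10.15982823] [0.30897449 2.32837002 0.05385041] [ 0.001  0.    -0.001  0.001 -0.001 -0.   ]
```

View pics/y20.png

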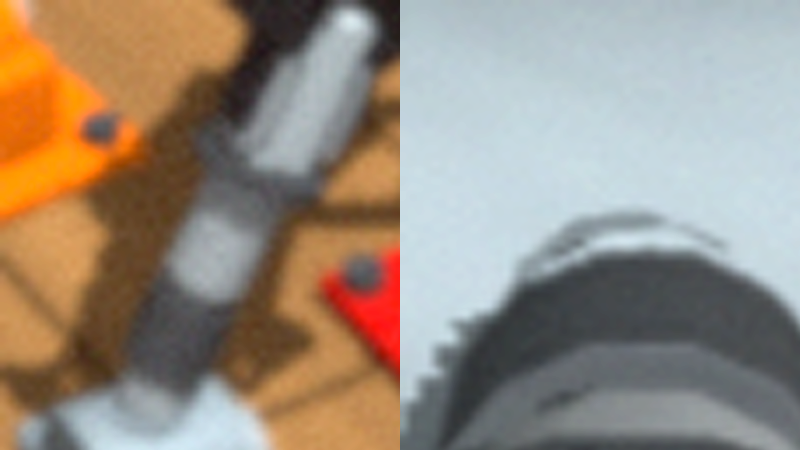

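```bash
python3 - <<'E'
from h import *
a=cv2.imread("pics/top20.png")[90:300,60:500];b=cv2.imread("pics/scene20.png")[110:260,220:400]
cv2.imwrite("pics/f1.png",cv2.resize(a,None,fx=1.8,fy=1.8));cv2.imwrite("pics/f2.png",cv2.resize(b,None,fx=4,fy=4,interpolation=2))
E
```

```text
(no output)
```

View pics/f1.png

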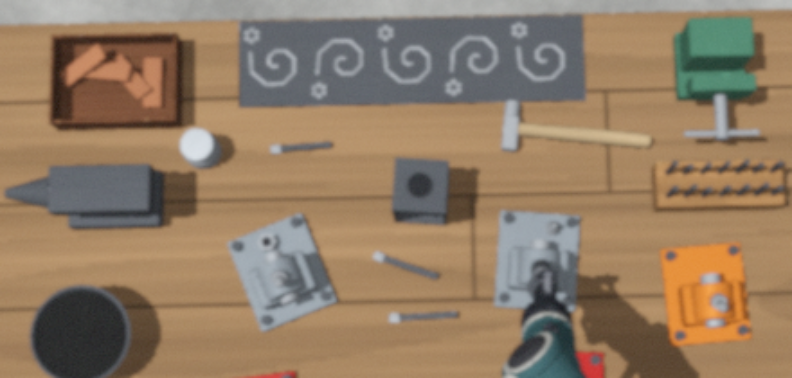

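View pics/f2.png

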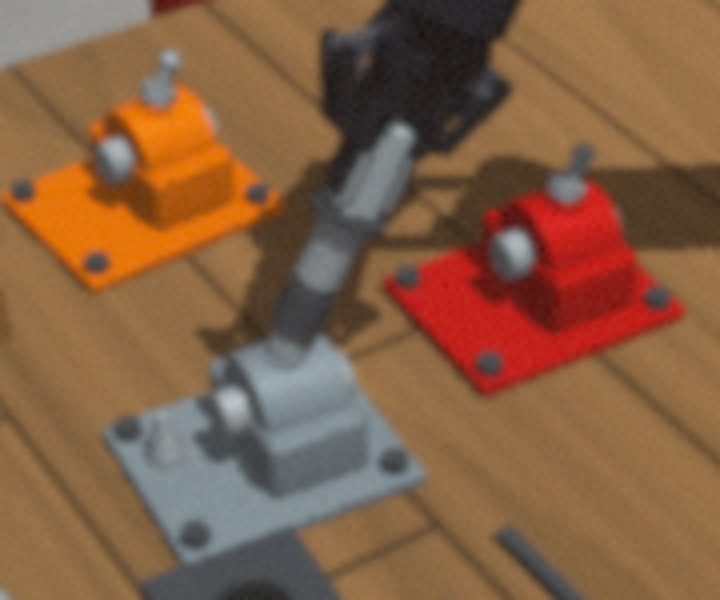

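The gun sits on block_b's nipple with the nose nearly closed against the barrel. The cone, the nut and the other tools look undisturbed, so I'm handing in.

```bash
python3 - <<'E'
from workcell import bot
print(bot.finish_job()); s=bot.read_state(); print(s['time'],s['tool_pos'],s['wrist_force'])
E
```

```text
the job is handed in; nothing more can be done
None
the job is handed in; nothing more can be done
```

I took the gun from its stand by the square grip, pressed it onto the tilted nipple of block_b (the block with the cone), and handed the job in at about 20 s while still holding it pressed on.

**Last checks before hand-in:**
- **Plunger:** I estimate it is about 13–14 mm in, against the 9 mm needed and the 16 mm stop. This comes from the nose position in the wrist camera, counting back from the stop, which the push appears to have reached once on the way (about 32 N along the axis). The axial force at the end was about 20 N, and pose and force held steady over the last camera readings.
- **Snapped home:** I did not see the snap directly. I infer it because the push was well above the jaws' 5 N. The coupler also stayed at the same height above the nipple's collar while only the barrel moved on.
- **Alignment:** the tool axis is within about 0.8° of the nipple axis I worked out from the images. A sideways force of about 7 N remained at the coupler. I tried to relieve it, but the gun only pivoted about the nipple.
- **Other objects:** in the top and scene pictures the cone, nut, punches, hammer and tin look unmoved. The gun stayed away from block_a's nipple.

**Disagreements between cameras:** the top, scene and wrist views gave nipple positions several millimetres apart. I therefore did the final alignment by comparing the gun and nipple within the same wrist pictures.

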